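# Hold the loupe in focus over a ring stone

### The arm

A 6-joint arm with a two-finger parallel gripper is mounted at the origin on the work surface. World frame = base frame: x ahead of the robot, y to its left, z up, the work surface at z = 0. Lengths are in m, angles in rad, forces in N, time in s.
With the tool pointing down it reaches from about 0.35 to 0.975 m from the base axis. Payload 4.9 kg.
Tool frame: the origin (TCP) lies at the very end of the fingers, on their centre line; the grasp point (between the pads) lies 19 mm behind it (manip.tcp_to_grasp is the distance from the TCP to the grasp point, in m); z points along the fingers, y is the direction in which the jaws open and shut (so a half turn about z gives the same grasp; the last joint's range is limited). The gripper opens to 85 mm and grips with 20 to 120 N. Pads are 22 mm wide; open, the fingers measure 114 mm over their backs; the gripper's body (76 mm by 85 mm) begins 54 mm behind the grasp point. The pads swing forward as they close: fully open they stand 13 mm farther back than shut.
Start: joints at [-1.314, 0.053, 1.613, -0, 1.476, -0.119], TCP at [0.229, -0.581, 0.231] pointing down, gripper open.
Joint ranges: [-3.01, 3.01], [-1.01, 2.22], [0.06, 2.58], [-1.02, 4.17], [0.09, 2.62], [-3.14, 3.14]. Speed limits (rad/s): [2.57, 2.57, 3.14, 3.14, 3.14, 3.14].

### API

Orientations are given as a unit quaternion [w, x, y, z].
In Python, from plant import sensors, cams, job, finder, manip gives the robot as it stands.
- The arm moves only by the shell command python3 -m pendant 'ROWS'. ROWS is JSON, a list of rows, each an object of numbers: "wx", "wy", "wz": the turn, a rotation vector about the tool's x, y, z in degrees; "dx", "dy", "dz": the shift along the tool's x, y, z in m; "hand": the gripper's target within -1 to 1 (fully open at 1, half-way at 0, shut at -1). A call has 1 to 20 rows; each row is the pose to reach, as a shift and turn from the pose commanded when the call began, along the tool's axes at that moment; what a row does not reach only later rows make up. A row lasts 1/12 s, in which the tool goes at most 41.7 mm and 7.16 degrees, less where a joint would pass 70% of its speed; a pose out of reach is approached as far as the arm can. A call with a gripper value outside its range is refused whole. The fingers move at their own pace and stop on an object; the grip force is fixed at half the most. Time passes only in rows, so rows that repeat a pose let the fingers close. It gives the time, the measured TCP pose, the force and the opening at its end, in the units of the state.
- sensors.state(): the state, without advancing time (a new reading comes with each control period).
- cams.grab_frame(name): name is "scene" or "top" or "wrist"; returns (picture, depth): 400x640x3 uint8, red, green, blue; 400x640 float32, m along the optical axis (not along the pixel's ray), 0 where there is no reading.
- cams.calibration(name): a dict with "fov_y" (degrees; the focal length in pixels is half the picture's height over the tangent of half this angle, whatever the lens; pixels are square), "cx", "cy" (the principal point, pixels), "k1" (the pictures are not rectified: a ray, as slopes to the right and down, at radius r is drawn at 1 + k1 r^2 times it, then the intrinsics apply), "pose" (4x4, takes a point from camera to world coordinates); the wrist camera has in their place "hand_eye" (4x4, takes a point from camera to tool coordinates, whose origin is the TCP and whose axes are the flange's). Camera axes: x right, y down, z forward; pixel columns grow to the right and rows downward; lengths in m; the calibration is good to about 2 mm. A picture is of the moment at which its call begins: read the wrist's pose just before it. calibration takes no time and is no camera call.
- job.job_done(): hands the job in, once; it reports no verdict.
Trained networks look in the newest picture that a camera, given by its name, has taken for a name from the list of things; names that differ only in an ending like _2 or _b are one class to them, and where a whole thing is asked for, a point or a joint stands for the part that bears it (a point fixed in the world has none). Each returns a list of dicts, best first, with "score" (0 to 1); they miss things now and then, are a little off and sometimes report something else, mostly with a low value. They report only what shows in the picture. A call takes as long as a camera call. They do not tell look-alikes from the thing itself.
- finder.look_for(camera, thing): "position" ([x, y, z] in m, in world coordinates, good to about 4 mm: the middle of the surface that is visible of it).
The state is a dict: "time": time; "joint_pos": joint angles; "joint_vel": joint speeds; "joint_efforts": joint torques, N m; "tool_pos": TCP position; "tool_rot": TCP orientation; "contact_force": force on the tool from outside, world axes, zero at the start; "ft_torque": the same for the moment, N m; "gripper_width": opening from 0.0 (shut) to 1.0 (fully open).
Only numpy, scipy, OpenCV 4.12 (cv2) and the standard library are available. Lean on these libraries where they do the work, as an engineer would, in place of code of your own. Each camera call takes 0.05 s, during which the arm holds its last target. There are 200 camera calls.

### The job

The ring post has been knocked over: stand it upright on the steel bench block, with its whole foot on the block, and let go of it. Then pick up the loupe by its handle and hold it level over the ring with the lens centred above the stone and at the height of the height gauge's scriber tip, which is set to mark the focal height. Finish while still holding the loupe there, steady and clear of everything else, and leave the gauge untouched and the other things on the bench where they are.

Things in the scene. Friction and masses are not known exactly. Their poses are not given: they have to be found in the camera images.
- post: toppled ring post, 0.12 kg: square beech foot 50 x 50 x 14 mm, round stem 21 mm thick (14 to 70 mm above the underside), round steel collet 30 mm thick (70 to 84 mm) gripping a gold ring with a clear stone (to 110 mm). Origin: centre of the foot's underside; z along the stem to the stone. It lies on a foot edge and the collet's rim, stone end 8 degrees lower and roughly away from the robot
- stone (a point): top of the stone, on the post's axis 110 mm above the foot's underside
- block: polished steel bench block 110 x 110 x 16 mm lying flat on the bench, fixed; origin: centre of its underside, x and y along its sides, z up
- block_top (a point): centre of the block's top face, 16 mm above the bench
- loupe: loupe lying flat, 0.085 kg: round steel rim 66 mm across, 12 mm high, with a 56 mm lens; straight handle along -x: thin steel neck to 43 mm from the lens centre, then ferrule (to 53) and black grip (to 131 mm), 16 mm wide, 12 mm high. Origin: under the lens centre, at the underside; z is the lens axis
- lens (a point): centre of the lens, 6 mm above the loupe's underside
- handle (a point): point on the handle's axis, 75 mm from the lens centre, 6 mm above the underside; the balance point lies nearer the rim
- gauge: vernier height gauge standing by the side of the block, fixed: dark base 95 x 62 x 32 mm, upright steel beam to 307 mm, locked carriage with a flat level scriber reaching 75 mm along the gauge's -x towards the block; origin: on the bench under the carriage, z up
- scriber_tip (a point): pointed end of the scriber, at half its 5 mm thickness; its height above the bench marks the height for the centre of the lens (190 to 225 mm; about 64 to 99 mm above the stone of the standing post)
- jar: bystander: small glass flux jar with white cap, 48 mm in diameter, 55 mm high; origin at the centre of its underside
- ring_clamp: bystander: wooden hand clamp lying flat, about 105 x 28 x 25 mm; origin near the middle of its underside, x along it
- pliers: bystander: flat-nose pliers lying flat, about 135 x 45 x 9 mm; origin under the pivot, x towards the jaws
Things that resemble listed ones, but are neither listed nor needed, are in the scene too. Leave any pink look-alike of the post alone. What is shaped like the loupe but purple is not meant.

How it is judged:
On the way, in this order (a step that is already met when the one before it is completed fails the run):
1. the ring post stands upright on the block, let go (angle between post's own z axis and vertical below 0.1 rad and x of post in the frame of block between -0.033 and 0.033 m and y of post in the frame of block between -0.033 and 0.033 m and height (world z) of post between 0.012 and 0.021 m and linear speed of post below 0.02 m/s and contact force between each of the fingers, the arm and post below 0.2 N), for 0.3 s.
2. the loupe is held level at the marked height over the stone (horizontal distance between lens and stone below 0.012 m and z of lens in the frame of scriber_tip between -0.006 and 0.006 m and angle between the z axis of loupe and the z axis of block, either way round below 0.09 rad and contact force between the fingers and loupe above 2 N and x of the grasp point in the frame of loupe between -0.131 and -0.045 m and contact force between loupe and post below 0.1 N and contact force between loupe and gauge below 0.1 N and linear speed of loupe below 0.015 m/s and angular speed of loupe below 0.15 rad/s), for 0.5 s.
At the end, for the whole second after the job is handed in: Post upright on the block (0.1 rad, foot centre within 33 mm of block centre per side), untouched; loupe gripped by the handle, level (0.09 rad), still, lens within 12 mm of the stone sideways and 6 mm of the scriber tip's height, touching neither post nor gauge (all of step 1 and all of step 2); the arm keeps its last pose, push and grip.
It fails at once if the jar is disturbed (distance of jar from where it was at the start of the episode above 0.02 m).
It fails at once if the ring clamp is disturbed (distance of ring_clamp from where it was at the start of the episode above 0.02 m).
It fails at once if the pliers is disturbed (distance of pliers from where it was at the start of the episode above 0.02 m).
It fails at once if the height gauge is touched (contact force between gauge and anything else above 1 N).
It also fails if it takes over 61 s, if anything falls off the work surface, if the arm or the gripper's body presses on something with over 40 N, if the wrist force passes 120 N, or if a joint passes its speed limit or range.

## Working session

There is one attempt and no reset: what is moved stays moved. The work goes in short steps, Python scripts to look and compute and a shell command to move; the robot and the scene stay as the last step left them, time stands still between calls to the robot, and variables do not carry over. Pictures are saved under pics/ and viewed, about 8 in all and at most 12, crops included, and the job is handed in when it is done.

```bash
ls; mkdir -p pics
cat > h.py <<'E'
import numpy as np, cv2
from scipy.spatial.transform import Rotation as R
from plant import sensors, cams, job, finder, manip
def T_of(s):
    T=np.eye(4); q=s["tool_rot"]; T[:3,:3]=R.from_quat([q[1],q[2],q[3],q[0]]).as_matrix(); T[:3,3]=s["tool_pos"]; return T
def grab(n):
    s=sensors.state(); im,d=cams.grab_frame(n); c=cams.calibration(n)
    P=np.array(c["pose"]) if "pose" in c else T_of(s)@np.array(c["hand_eye"])
    return im,d,c,P
def cloud(im,d,c,P):
    f=im.shape[0]/2/np.tan(np.radians(c["fov_y"])/2)
    K=np.array([[f,0,c["cx"]],[0,f,c["cy"]],[0,0,1.]])
    v,u=np.mgrid[:im.shape[0],:im.shape[1]]
    p=np.stack([u,v],-1).reshape(-1,1,2).astype(np.float64)
    n=cv2.undistortPoints(p,K,np.array([c["k1"],0,0,0.])).reshape(*d.shape,2)
    X=np.dstack([n[...,0]*d,n[...,1]*d,d])
    return np.where(d[...,None]>0, X@P[:3,:3].T+P[:3,3], np.nan)
def proj(w,im,c,P):
    f=im.shape[0]/2/np.tan(np.radians(c["fov_y"])/2)
    x=(np.asarray(w)-P[:3,3])@P[:3,:3]; n=x[:2]/x[2]; n=n*(1+c["k1"]*(n@n)); return n*f+[c["cx"],c["cy"]]
E
python3 - <<'E'
from h import *
for n in("scene","top"):
    im,d,c,P=grab(n); cv2.imwrite(f"pics/{n}0.png",im[...,::-1]); np.savez(f"{n}0.npz",im=im,d=d,X=cloud(im,d,c,P))
    print(n,c["fov_y"],P.round(3).tolist())
    for t in ["post","stone","block","loupe","lens","handle","gauge","scriber_tip","jar","ring_clamp","pliers"]:
        for r in finder.look_for(n,t)[:3]: print(t,round(r["score"],2),np.round(r["position"],3),proj(r["position"],im,c,P).round(0))
s=sensors.state();print(s, manip.tcp_to_grasp, T_of(s).round(3))
print(cams.calibration("wrist"))
E
```

```text
pics
scene 56.909083970370304 [[-0.852, 0.383, -0.356, 0.918], [0.523, 0.602, -0.604, 0.657], [-0.017, -0.701, -0.713, 0.816], [0.0, 0.0, 0.0, 1.0]]
post 0.83 [0.794 0.117 0.027] [257. 267.]
post 0.64 [0.56  0.098 0.026] [331. 225.]
post 0.61 [0.383 0.212 0.026] [407. 226.]
stone 0.71 [0.788 0.114 0.032] [259. 265.]
stone 0.62 [0.386 0.208 0.027] [405. 225.]
stone 0.59 [0.556 0.095 0.03 ] [332. 223.]
block 0.83 [ 0.554 -0.145  0.013] [292. 178.]
loupe 0.91 [0.552 0.3   0.01 ] [377. 280.]
lens 0.77 [0.553 0.301 0.009] [377. 281.]
lens 0.57 [0.542 0.469 0.012] [426. 332.]
handle 0.89 [0.554 0.305 0.006] [378. 283.]
handle 0.8 [0.543 0.46  0.012] [423. 329.]
gauge 0.93 [ 0.567 -0.338  0.136] [258. 119.]
gauge 0.61 [0.554 0.306 0.005] [378. 284.]
scriber_tip 0.8 [ 0.571 -0.335  0.232] [253.  93.]
jar 0.85 [ 0.739 -0.037  0.04 ] [252. 217.]
jar 0.45 [0.556 0.093 0.025] [331. 224.]
ring_clamp 0.98 [0.746 0.205 0.025] [290. 285.]
ring_clamp 0.51 [0.554 0.094 0.03 ] [332. 222.]
pliers 0.73 [ 0.371 -0.064  0.01 ] [353. 172.]
pliers 0.71 [ 0.565 -0.339  0.136] [258. 118.]
top 50.85818887608661
[... 1664 characters left out ...]
982569]), 'ft_torque': array([-0.02386839,  0.04146809, -0.02006325]), 'gripper_width': 1.0043399915481088} 0.0187 [[ 0.93   0.367 -0.     0.229]
 [ 0.367 -0.93  -0.    -0.581]
 [-0.     0.    -1.     0.231]
 [ 0.     0.     0.     1.   ]]
{'fov_y': 70.57857875194442, 'cx': 323.97940312384287, 'cy': 199.1219621615174, 'k1': 0.01020327968911328, 'hand_eye': array([[ 1.62591753e-03, -9.50887671e-01, -3.09531894e-01,
         8.00301157e-02],
       [ 9.99998375e-01,  1.78706746e-03, -2.37085518e-04,
        -6.30270094e-04],
       [ 7.78596071e-04, -3.09531006e-01,  9.50889031e-01,
        -1.42394380e-01],
       [ 0.00000000e+00,  0.00000000e+00,  0.00000000e+00,
         1.00000000e+00]])}
```

View pics/scene0.png

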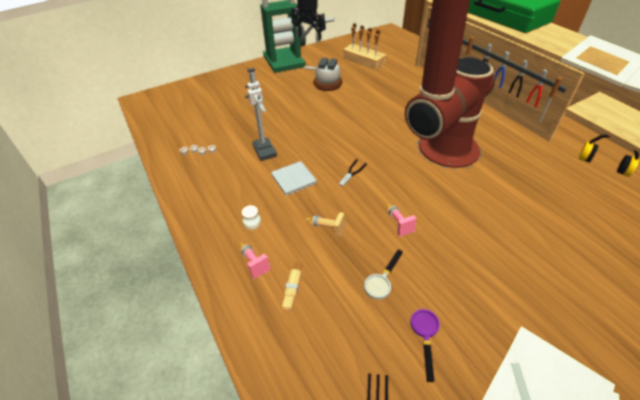

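View pics/top0.png

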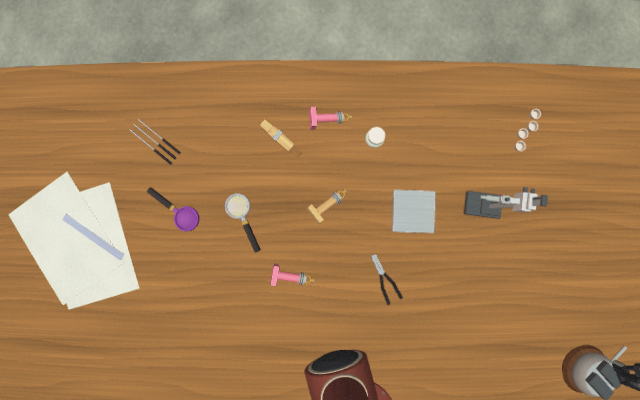

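Run:
```python
from h import *
for n,boxes in (("top",{"post":(300,180,355,228),"block":(385,182,442,240),"gauge":(455,180,560,225),"loupe":(218,185,268,258)}),("scene",{"gauge":(235,55,285,165),"block":(265,155,322,198)})):
    z=np.load(n+"0.npz"); im=z["im"].astype(int);X=z["X"]
    t=X[...,2][::4,::4]; print(n,"table z", np.nanmedian(X[180:260,260:300,2]) if n=="top" else np.nanmedian(X[240:260,180:220,2]))
    for k,(a,b,c,d) in boxes.items():
        p=X[b:d,a:c].reshape(-1,3); p=p[np.isfinite(p[:,0])]
        if k=="gauge":
            for lo in np.arange(0.01,0.33,0.02):
                q=p[(p[:,2]>lo)&(p[:,2]<=lo+.02)]
                if len(q)>1: print(k,round(lo,3),len(q),q.min(0).round(3),q.max(0).round(3),np.median(q,0).round(3))
            continue
        q=p[(p[:,2]>(0.008 if k!="loupe" else .006))]
        r=cv2.minAreaRect((q[:,:2]*1000).astype(np.float32)); print(k,len(q),r, q[:,2].max().round(3),np.median(q[:,2]).round(3))
    
ims=[]
a=np.load("top0.npz")["im"];b=np.load("scene0.npz")["im"]
f=lambda i,x,y,w,h,s:cv2.resize(i[y:y+h,x:x+w],(w*s,h*s),interpolation=cv2.INTER_CUBIC)
r1=np.hstack([f(a,455,180,100,50,4),f(a,300,180,60,50,4)[:, :240]])
r2=np.hstack([f(b,225,60,80,110,3),f(b,300,205,50,40,5)[:330].copy() if 0 else np.zeros((330,400,3),np.uint8)])
w=max(r1.shape[1],r2.shape[1]); pad=lambda r:np.pad(r,((0,0),(0,w-r.shape[1]),(0,0)))
cv2.imwrite("pics/c1.png",np.vstack([pad(r1),pad(r2)])[...,::-1])
```

```text
top table z 0.0017538092225068969
post 424 ((565.9719848632812, 71.30730438232422), (49.279300689697266, 111.58670043945312), 37.029972076416016) 0.057 0.032
block 1731 ((545.4447021484375, -149.8046417236328), (109.69868469238281, 108.08375549316406), 88.25664520263672) 0.025 0.018
gauge 0.01 480 [ 0.522 -0.451  0.01 ] [ 0.598 -0.283  0.03 ] [ 0.564 -0.311  0.024]
gauge 0.03 209 [ 0.535 -0.372  0.03 ] [ 0.587 -0.32   0.049] [ 0.553 -0.34   0.034]
gauge 0.05 17 [ 0.555 -0.345  0.05 ] [ 0.57  -0.341  0.07 ] [ 0.563 -0.343  0.061]
gauge 0.07 23 [ 0.554 -0.344  0.07 ] [ 0.57  -0.341  0.09 ] [ 0.562 -0.342  0.081]
gauge 0.09 17 [ 0.554 -0.345  0.091] [ 0.564 -0.341  0.109] [ 0.559 -0.343  0.101]
gauge 0.11 13 [ 0.553 -0.349  0.111] [ 0.561 -0.341  0.127] [ 0.556 -0.344  0.118]
gauge 0.13 13 [ 0.555 -0.345  0.131] [ 0.56  -0.341  0.147] [ 0.558 -0.343  0.138]
gauge 0.15 15 [ 0.555 -0.346  0.151] [ 0.562 -0.342  0.168] [ 0.557 -0.344  0.16 ]
gauge 0.19 31 [ 0.542 -0.345  0.197] [ 0.582 -0.295  0.21 ] [ 0.558 -0.333  0.205]
gauge 0.21 273 [ 0.542 -0.352  0.21 ] [ 0.594 -0.252  0.23 ] [ 0.56
[... 1262 characters left out ...]
e 0.17 19 [ 0.555 -0.35   0.17 ] [ 0.572 -0.339  0.189] [ 0.566 -0.345  0.179]
gauge 0.19 35 [ 0.543 -0.359  0.196] [ 0.583 -0.267  0.209] [ 0.575 -0.336  0.205]
gauge 0.21 144 [ 0.543 -0.358  0.21 ] [ 0.594 -0.252  0.23 ] [ 0.571 -0.321  0.221]
gauge 0.23 87 [ 0.543 -0.354  0.231] [ 0.583 -0.299  0.25 ] [ 0.565 -0.338  0.237]
gauge 0.25 81 [ 0.546 -0.352  0.251] [ 0.59 -0.33  0.27] [ 0.567 -0.341  0.259]
gauge 0.27 37 [ 0.553 -0.348  0.271] [ 0.572 -0.339  0.29 ] [ 0.563 -0.343  0.281]
gauge 0.29 45 [ 0.553 -0.351  0.291] [ 0.574 -0.338  0.309] [ 0.563 -0.343  0.303]
block 869 ((547.6874389648438, -190.52505493164062), (197.43760681152344, 110.98517608642578), 88.60459899902344) 0.022 0.015
```

View pics/c1.png

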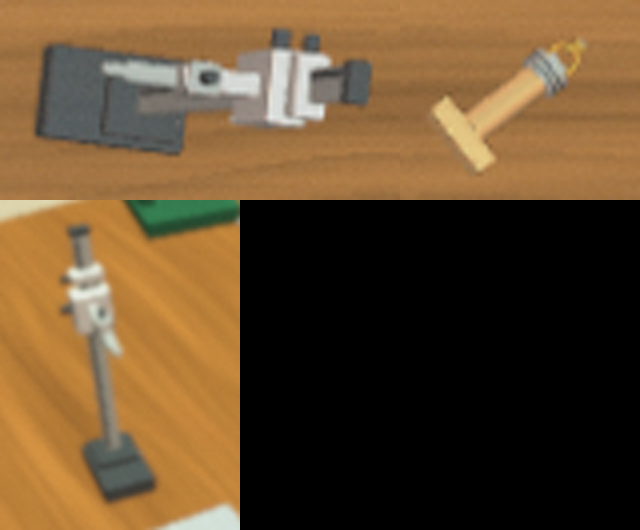

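Post candidates in the top view: beech post (327,206), and pink look-alikes (330,117) and (290,276). I choose the beech one. For the loupe, the white one (237,206) and not the purple one (186,218). The crop confirms the beech post, with the scriber tip at top px (481,197). Next I move over the post for a close wrist view.

```bash
python3 -m pendant '[{"dx":0.553,"dy":-0.483,"dz":0.04},{"dx":0.553,"dy":-0.483,"dz":0.04},{"dx":0.553,"dy":-0.483,"dz":0.04},{"dx":0.553,"dy":-0.483,"dz":0.04},{"dx":0.553,"dy":-0.483,"dz":0.04},{"dx":0.553,"dy":-0.483,"dz":0.04},{"dx":0.553,"dy":-0.483,"dz":0.04},{"dx":0.553,"dy":-0.483,"dz":0.04},{"dx":0.553,"dy":-0.483,"dz":0.04},{"dx":0.553,"dy":-0.483,"dz":0.04},{"dx":0.553,"dy":-0.483,"dz":0.04},{"dx":0.553,"dy":-0.483,"dz":0.04},{"dx":0.553,"dy":-0.483,"dz":0.04},{"dx":0.553,"dy":-0.483,"dz":0.04},{"dx":0.553,"dy":-0.483,"dz":0.04},{"dx":0.553,"dy":-0.483,"dz":0.04},{"dx":0.553,"dy":-0.483,"dz":0.04},{"dx":0.553,"dy":-0.483,"dz":0.04},{"dx":0.553,"dy":-0.483,"dz":0.04}]'
cat > log.py <<'E'
from h import *
import json
def log():
    s=sensors.state(); open("states.jsonl","a").write(json.dumps({k:list(map(float,s[k])) for k in("joint_pos","tool_pos","tool_rot")})+"\n"); return s
E
python3 - <<'E'
from log import *
open("states.jsonl","w").write(json.dumps({"joint_pos":[-1.31398991,5.26792149e-02,1.61289719,-1.9e-05,1.47599107,-1.19000399e-01],"tool_pos":[0.22938056,-0.58136912,0.23131815],"tool_rot":[1.3e-05,9.82397865e-01,1.86800523e-01,-8.8e-06]})+"\n")
s=log(); print(s["time"],s["joint_pos"].round(3),s["tool_pos"].round(3))
im,d,c,P=grab("wrist"); X=cloud(im,d,c,P); np.savez("w1.npz",im=im,X=X)
print("table",np.nanmedian(X[...,2]))
m=(X[...,2]>.006)&(X[...,2]<.08)
n,L,st,_=cv2.connectedComponentsWithStats(m.astype(np.uint8))
for i in range(1,n):
    if st[i,4]>300:
        q=X[L==i]; print(i,st[i],cv2.minAreaRect((q[:,:2]*1000).astype(np.float32)),q[:,2].max())
for t in("post","stone"):
    for r in finder.look_for("wrist",t)[:3]: print(t,r["score"],np.round(r["position"],3),proj(r["position"],im,c,P))
cv2.imwrite("pics/w1.png",im[...,::-1])
E
```

```text
1.2 [-1.314  0.053  1.613 -0.     1.476 -0.119] [ 0.229 -0.581  0.231]
table 0.00018654895982511688
1 [ 275  208  129   85 3588] ((146.4226837158203, -626.0526123046875), (86.41622924804688, 162.74362182617188), 20.258075714111328) 0.0799764199623284
2 [ 453  210  143  119 9512] ((192.92027282714844, -913.38037109375), (168.92466735839844, 142.2517852783203), 80.73548126220703) 0.07995835502421794invalid input
```

View pics/w1.png

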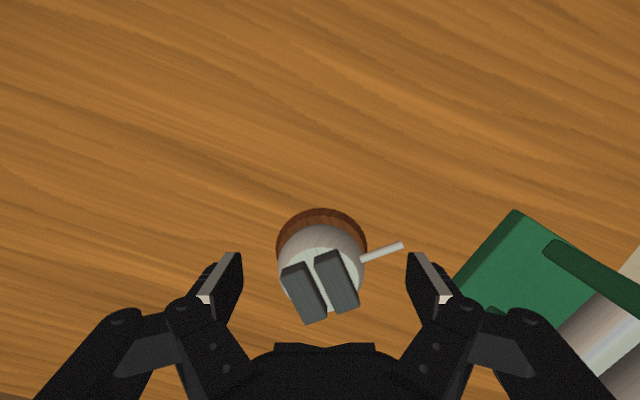

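The call was refused as "invalid input", so the arm has not moved. The picture shows only a vise-like thing under the start pose. I'll try giving all keys.

```bash
python3 -m pendant '[{"wx":0,"wy":0,"wz":0,"dx":0.553,"dy":-0.483,"dz":0.04,"hand":1},{"wx":0,"wy":0,"wz":0,"dx":0.553,"dy":-0.483,"dz":0.04,"hand":1},{"wx":0,"wy":0,"wz":0,"dx":0.553,"dy":-0.483,"dz":0.04,"hand":1},{"wx":0,"wy":0,"wz":0,"dx":0.553,"dy":-0.483,"dz":0.04,"hand":1},{"wx":0,"wy":0,"wz":0,"dx":0.553,"dy":-0.483,"dz":0.04,"hand":1},{"wx":0,"wy":0,"wz":0,"dx":0.553,"dy":-0.483,"dz":0.04,"hand":1},{"wx":0,"wy":0,"wz":0,"dx":0.553,"dy":-0.483,"dz":0.04,"hand":1},{"wx":0,"wy":0,"wz":0,"dx":0.553,"dy":-0.483,"dz":0.04,"hand":1},{"wx":0,"wy":0,"wz":0,"dx":0.553,"dy":-0.483,"dz":0.04,"hand":1},{"wx":0,"wy":0,"wz":0,"dx":0.553,"dy":-0.483,"dz":0.04,"hand":1},{"wx":0,"wy":0,"wz":0,"dx":0.553,"dy":-0.483,"dz":0.04,"hand":1},{"wx":0,"wy":0,"wz":0,"dx":0.553,"dy":-0.483,"dz":0.04,"hand":1},{"wx":0,"wy":0,"wz":0,"dx":0.553,"dy":-0.483,"dz":0.04,"hand":1},{"wx":0,"wy":0,"wz":0,"dx":0.553,"dy":-0.483,"dz":0.04,"hand":1},{"wx":0,"wy":0,"wz":0,"dx":0.553,"dy":-0.483,"dz":0.04,"hand":1},{"wx":0,"wy":0,"wz":0,"dx":0.553,"dy":-0.483,"dz":0.04,"hand":1},{"wx":0,"wy":0,"wz":0,"dx":0.553,"dy":-0.483,"dz":0.04,"hand":1},{"wx":0,"wy":0,"wz":0,"dx":0.553,"dy":-0.483,"dz":0.04,"hand":1},{"wx":0,"wy":0,"wz":0,"dx":0.553,"dy":-0.483,"dz":0.04,"hand":1},{"wx":0,"wy":0,"wz":0,"dx":0.553,"dy":-0.483,"dz":0.04,"hand":1}]'
cat > look.py <<'E'
from log import *
def look(name,things=(),zlo=.006,zhi=.08):
    s=log(); print(s["time"],s["joint_pos"].round(3),s["tool_pos"].round(4),"\n",T_of(s)[:3,:3].round(3).tolist(),s["contact_force"].round(1),s["gripper_width"])
    im,d,c,P=grab("wrist"); X=cloud(im,d,c,P); np.savez(name+".npz",im=im,X=X,P=P)
    print("table",np.nanmedian(X[...,2]))
    m=(X[...,2]>zlo)&(X[...,2]<zhi)
    n,L,st,_=cv2.connectedComponentsWithStats(m.astype(np.uint8))
    for i in range(1,n):
        if st[i,4]>300:
            q=X[L==i]; print(i,st[i],cv2.minAreaRect((q[:,:2]*1000).astype(np.float32)),q[:,2].max())
    for t in things:
        for r in finder.look_for("wrist",t)[:3]: print(t,r["score"],np.round(r["position"],3),proj(r["position"],im,c,P))
    cv2.imwrite(f"pics/{name}.png",im[...,::-1]); return im,X,c,P
E
python3 -c '
from look import *
look("w2",["post","stone"])'
```

```text
time: 3.02
tool_pos: [0.5666, 0.0721, 0.191]
tool_rot: [0.0, 0.982, 0.188, -0.0]
contact_force: [-0.6, -0.5, -0.4]
gripper_width: 0.998
3.0167 [-0.004 -0.046  1.78  -0.     1.409  1.189] [0.5666 0.0721 0.191 ] 
 [[0.929, 0.37, -0.001], [0.37, -0.929, -0.0], [-0.001, 0.0, -1.0]] [-0.6 -0.5 -0.4] 0.9976272974518291
table 0.00011145699916459417
1 [267   0  40  42 880] ((706.2091674804688, 165.1497039794922), (38.46400833129883, 25.693105697631836), 49.12667465209961) 0.024779295530471868
2 [ 467   38   78   59 3407] ((736.9146118164062, -45.245628356933594), (45.88605880737305, 46.37667465209961), 75.81673431396484) 0.05701973057188464
3 [  0  65  16  52 542] ((526.2706298828125, 421.6389465332031), (53.83021545410156, 15.74006175994873), 2.833238363265991) 0.013721432283707424
4 [  83   72   71  146 4452] ((520.77783203125, 282.7099304199219), (160.6531982421875, 66.36607360839844), 36.785457611083984) 0.01457334300629426
5 [ 272  162  100   61 2207] ((570.56103515625, 74.77054595947266), (51.43304443359375, 107.38246154785156), 44.432029724121094) 0.05286009718986867
6 [ 429  202  115  103 6586] ((546.881591796875, -149.23171997070312), (111.14669036865234, 109.9471206665039), 87.82770538330078) 0.018089784191385183
7 [ 146  249   53   56 1175] ((382.3682556152344, 196.2604217529297), (40.99574661254883, 52.04435348510742), 87.27879333496094) 0.05299467370558503
8 [ 563  257   77   69 3280] ((564.3632202148438, -331.9336853027344), (95.01446533203125, 62.93788146972656), 82.81730651855469) 0.04792285229202353
9 [358 297  24  55 530] ((388.06817626953125, -62.49436569213867), (97.28298950195312, 31.03363800048828), 33.608070373535156) 0.010455029046176512
post 0.97 [0.566 0.09  0.029] [308.95767347 177.56881775]
post 0.9 [0.386 0.206 0.033] [168.29216398 276.80715522]
stone 0.85 [0.384 0.201 0.036] [170.52705499 281.49937392]
stone 0.79 [0.551 0.086 0.027] [308.00767855 190.2359411 ]
```

Run:
```python
from look import *
z=np.load("w2.npz"); im=z["im"];X=z["X"]
cv2.imwrite("pics/w2c.png",cv2.resize(im[150:235,255:385],None,fx=6,fy=6,interpolation=cv2.INTER_CUBIC)[...,::-1])
sub=X[150:235,255:385]
m=(sub[...,2]>.005); 
q=sub[m]; 
# axis by stem points (z .02-.035), colour-free: print slices along d
for az in (-50,):
    d=np.array([np.cos(np.radians(az)),np.sin(np.radians(az))]); n=np.array([-d[1],d[0]])
    t=(q[:,:2]-[.57,.075])@d; u=(q[:,:2]-[.57,.075])@n
    for lo in np.arange(-.07,.07,.008):
        k=(t>=lo)&(t<lo+.008)
        if k.sum()>5: print(round(lo+.004,3),k.sum(),"u",u[k].min().round(4),u[k].max().round(4),"mid",((u[k].min()+u[k].max())/2).round(4),"z",q[k,2].min().round(3),q[k,2].max().round(3))
```

```text
-0.05 236 u -0.0278 0.0219 mid -0.0029 z 0.006 0.053
-0.042 439 u -0.0286 0.0219 mid -0.0033 z 0.005 0.052
-0.034 238 u -0.0275 0.0211 mid -0.0032 z 0.019 0.051
-0.026 135 u -0.0143 0.0066 mid -0.0038 z 0.021 0.035
-0.018 132 u -0.0142 0.0061 mid -0.0041 z 0.022 0.033
-0.01 129 u -0.0144 0.0057 mid -0.0044 z 0.02 0.033
-0.002 132 u -0.0156 0.0054 mid -0.0051 z 0.018 0.031
0.006 132 u -0.0153 0.0052 mid -0.005 z 0.017 0.03
0.014 157 u -0.0202 0.009 mid -0.0056 z 0.011 0.032
0.022 187 u -0.0197 0.0095 mid -0.0051 z 0.012 0.032
0.03 152 u -0.02 0.0089 mid -0.0056 z 0.014 0.031
0.038 42 u -0.0168 0.0039 mid -0.0065 z 0.013 0.019
0.046 65 u -0.0152 0.002 mid -0.0066 z 0.011 0.017
0.054 32 u -0.0122 -0.002 mid -0.0071 z 0.012 0.017
```

View pics/w2c.png

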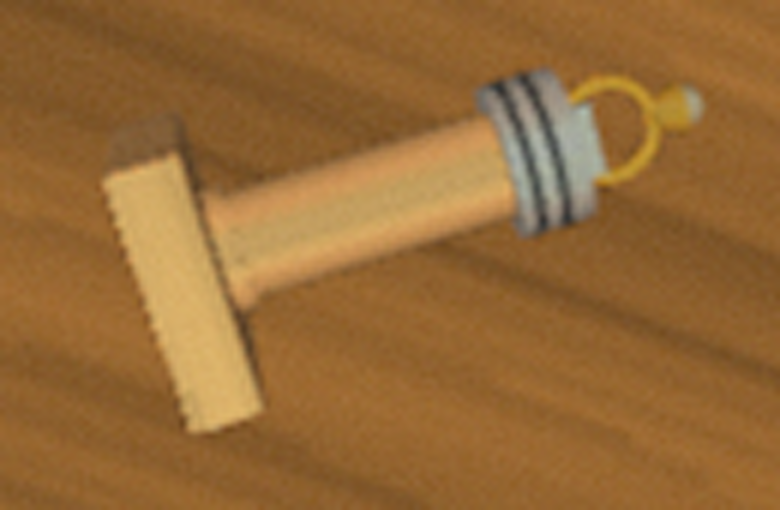

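```bash
python3 -m pendant '[{"wx":0,"wy":0,"wz":7,"dx":0,"dy":0,"dz":-0.03,"hand":1},{"wx":6,"wy":4,"wz":7,"dx":0,"dy":0,"dz":-0.06,"hand":1},{"wx":12,"wy":8,"wz":7,"dx":0,"dy":0,"dz":-0.06,"hand":1},{"wx":18,"wy":12,"wz":7,"dx":0,"dy":0,"dz":-0.06,"hand":1}]'
python3 -c 'from log import *
s=log();print(s["joint_pos"].round(4))'
python3 -m pendant '[{"wx":-5,"wy":-5,"wz":0,"dx":0,"dy":0,"dz":0,"hand":1},{"wx":-10,"wy":-10,"wz":0,"dx":0,"dy":0,"dz":0,"hand":1},{"wx":-15,"wy":-15,"wz":0,"dx":0,"dy":0,"dz":0,"hand":1},{"wx":-20,"wy":-20,"wz":0,"dx":0,"dy":0,"dz":0,"hand":1},{"wx":-25,"wy":-25,"wz":0,"dx":0,"dy":0,"dz":0,"hand":1}]'
cat > kin.py <<'E'
from log import *
from scipy.optimize import least_squares
def rx(a):return R.from_euler('x',a)
def fk(q,p,s4,s6):
    a1,d1,a2,a3,d4,d6,yo,o2,o3=p
    # q2: upper arm tilt from vertical, q2+q3: forearm pitch from vertical (pi/2=level)
    B=R.from_euler('z',q[0]); 
    A2=B*R.from_euler('y',q[1]); A3=B*R.from_euler('y',q[1]+q[2])
    W=A3*R.from_euler('z',s4*q[3])*R.from_euler('y',q[4])*R.from_euler('z',s6*q[5])
    pos=B.apply([a1,yo,d1])+A2.apply([o2,0,a2])+A3.apply([a3,0,d4])+W.apply([0,0,d6])
    return pos,W
def data():
    return [json.loads(l) for l in open("states.jsonl")]
E
python3 - <<'E'
from kin import *
log()
D=data(); print(len(D))
for s4 in(1,-1):
  for s6 in(1,-1):
    r=[]
    for x in D:
        _,W=fk(x["joint_pos"],[0]*9,s4,s6); q=x["tool_rot"]; r.append(W.inv()*R.from_quat([q[1],q[2],q[3],q[0]]))
    print(s4,s6,[(r[0].inv()*k).magnitude().round(3) for k in r], r[0].as_euler('xyz').round(3))
E
```

```text
time: 3.5
tool_pos: [0.5683, 0.0699, 0.2565]
tool_rot: [-0.173, 0.974, 0.124, 0.078]
contact_force: [-0.9, 0.3, -0.8]
gripper_width: 1.004
[-0.1932 -0.1581  1.8074  0.3819  1.4587  1.0878]
time: 3.92
tool_pos: [0.5669, 0.069, 0.2533]
tool_rot: [0.075, 0.981, 0.137, -0.114]
contact_force: [-0.7, 0.7, -0.5]
gripper_width: 0.998
5Traceback (most recent call last):
  File "<stdin>", line 9, in <module>
AttributeError: 'float' object has no attribute 'round'
```

Run:
```python
from kin import *
D=data()
for s4 in(1,-1):
  for s6 in(1,-1):
    r=[]
    for x in D:
        _,W=fk(x["joint_pos"],[0]*9,s4,s6); q=x["tool_rot"]; r.append(W.inv()*R.from_quat([q[1],q[2],q[3],q[0]]))
    print(s4,s6,[round((r[0].inv()*k).magnitude(),3) for k in r], r[0].as_euler('xyz').round(3))
    if all((r[0].inv()*k).magnitude()<.02 for k in r):
        f=lambda p:np.concatenate([fk(x["joint_pos"],p,s4,s6)[0]-x["tool_pos"] for x in D]+[1e-3*(p-[0.1,.4,.4,0.05,.4,.3,.07,0,0])])
        o=least_squares(f,[0.1,.4,.4,0.05,.4,.3,.07,0,0]); print(o.x.round(4),np.abs(o.fun[:-9]).max())
        for x in D: print(np.round(x["joint_pos"],3),np.round(x["tool_pos"],4))
```

```text
1 1 [0.0, 0.0, 0.0, 0.0, 0.0] [ 0.    -0.     1.571]
[ 1.000e-04  2.380e-01  4.264e-01  9.570e-02  6.098e-01  2.795e-01
  7.420e-02 -0.000e+00  0.000e+00] 3.63636230554798e-06
[-1.314  0.053  1.613 -0.     1.476 -0.119] [ 0.2294 -0.5814  0.2313]
[-1.314  0.053  1.613 -0.     1.476 -0.119] [ 0.2294 -0.5814  0.2313]
[-0.004 -0.046  1.78  -0.     1.409  1.189] [0.5666 0.0721 0.191 ]
[-0.193 -0.158  1.807  0.382  1.459  1.088] [0.5683 0.0699 0.2565]
[ 0.071  0.069  1.577 -0.166  1.713  1.358] [0.5669 0.069  0.2533]
1 -1 [0.0, 0.0, 2.616, 2.414, 2.954] [ 0.    -0.     1.333]
-1 1 [0.0, 0.0, 0.001, 0.764, 0.331] [ 0.    -0.     1.571]
-1 -1 [0.0, 0.0, 2.615, 2.55, 3.004] [ 0.    -0.     1.333]
```

```bash
cat >> kin.py <<'E'
PR=np.array([1e-4,.238,.4264,.0957,.6098,.2795,.0742,0,0]); 
_o=None
def fit():
    global PR
    D=data(); f=lambda p:np.concatenate([fk(x["joint_pos"],p,1,1)[0]-x["tool_pos"] for x in D]+[1e-3*(p-PR)])
    PR=least_squares(f,PR).x
fit()
LO=np.array([-3.01,-1.01,.06,-1.02,.09,-3.14]);HI=np.array([3.01,2.22,2.58,4.17,2.62,3.14])
def tool(q):
    p,W=fk(q,PR,1,1); return p,(W*R.from_euler('z',np.pi/2)).as_matrix()
def ik(p,M,q0=None,n=12,seed=0):
    rng=np.random.default_rng(seed); best=[]
    starts=[q0] if q0 is not None else [rng.uniform(np.maximum(LO,-1.5),HI) for _ in range(n)]
    for s in starts:
        def f(q):
            pp,MM=tool(q); return np.concatenate([(pp-p)*3,R.from_matrix(M.T@MM).as_rotvec()])
        o=least_squares(f,np.clip(s,LO+1e-3,HI-1e-3),bounds=(LO,HI))
        if np.abs(o.fun).max()<1e-3 and not any(np.abs(o.x-b).max()<.02 for b in best): best.append(o.x)
    return best
def place(c,z,phi,a,s):
    h=np.array([np.cos(phi),np.sin(phi),0]);Z=np.array([0,0,1.]);tz=np.cos(a)*h-np.sin(a)*Z; tx=s*(np.sin(a)*h+np.cos(a)*Z)
    return np.array([*c,z])+.0187*tz, np.stack([tx,np.cross(tz,tx),tz],1)
def pick(g,az,a,s,th=np.radians(8)):
    d=np.array([np.cos(az),np.sin(az),0]);Z=np.array([0,0,1.]);zp=d*np.cos(th)-Z*np.sin(th);hp=-Z*np.cos(th)-d*np.sin(th)
    tz=np.cos(a)*hp-np.sin(a)*zp; tx=s*(np.sin(a)*hp+np.cos(a)*zp)
    return np.asarray(g)+.0187*tz, np.stack([tx,np.cross(tz,tx),tz],1)
E
python3 - <<'E'
from kin import *
az=np.radians(-52.4)
for a in (5,20):
  for s in (1,-1):
    P=pick([.5638,.0751,.0225],az,np.radians(a),s)
    print("PICK",a,s,"tcp",P[0].round(4)); 
    for q in ik(*P): print("   ",q.round(2))
    for phi in (-130,-105,-80,-60,-35,-15,10):
        for q in ik(*place([.5465,-.1495],.07,np.radians(phi),np.radians(a),s),n=8):
            print("place",a,s,phi,q.round(2))
E
```

```text
PICK 5 1 tcp [0.5612 0.0784 0.0043]
    [-0.08  0.25  1.82  0.18  1.23  2.34]
place 5 1 -35 [-0.23  0.18  2.39  3.62  0.96 -1.82]
place 5 1 -15 [-0.52  0.13  2.45  2.83  0.95 -1.41]
place 5 1 10 [-0.8   0.21  2.35  2.04  1.18 -1.06]
PICK 5 -1 tcp [0.5612 0.0784 0.0043]
    [-0.08  0.25  1.82  0.18  1.23 -0.81]
place 5 -1 -35 [-0.23  0.18  2.39  3.62  0.96  1.32]
place 5 -1 -15 [-0.52  0.13  2.45  2.83  0.95  1.74]
place 5 -1 10 [-0.8   0.21  2.35  2.04  1.18  2.08]
PICK 20 1 tcp [0.5584 0.0821 0.006 ]
    [-0.15  0.36  1.72  0.33  1.43  2.22]
place 20 1 -130 [-0.05  0.63  1.54 -0.89  1.85 -2.33]
place 20 1 -35 [-0.24 -0.04  2.41  3.85  0.54 -2.08]
place 20 1 -15 [-0.5  -0.11  2.47  2.64  0.49 -1.21]
place 20 1 10 [-0.77 -0.    2.38  1.78  0.89 -0.76]
PICK 20 -1 tcp [0.5584 0.0821 0.006 ]
    [-0.15  0.36  1.72  0.33  1.43 -0.92]
place 20 -1 -130 [-0.05  0.63  1.54 -0.89  1.85  0.82]
place 20 -1 -35 [-0.24 -0.04  2.41  3.85  0.54  1.07]
place 20 -1 -15 [-0.5  -0.11  2.47  2.64  0.49  1.94]
place 20 -1 10 [-0.77 -0.    2.38  1.78  0.89  2.38]
```

Run:
```python
from kin import *
az=np.radians(-52.4)
def plen(qa,qb):
    Q=[qa+(qb-qa)*t for t in np.linspace(0,1,41)]; M=[tool(q) for q in Q]
    rot=sum(np.degrees(R.from_matrix(M[i][1].T@M[i+1][1]).magnitude()) for i in range(40)); tr=sum(np.linalg.norm(M[i][0]-M[i+1][0]) for i in range(40))
    return rot,tr,min(m[0][2] for m in M),np.abs(qb-qa).max()
for a in (15,25,35,45):
  for s in (1,-1):
    P=pick([.5638,.0751,.0225],az,np.radians(a),s); P[0][2]+=.12
    qs=ik(*P,n=6)
    for phi in range(-150,60,15):
        for qb in ik(*place([.5465,-.1495],.17,np.radians(phi),np.radians(a),s),n=8):
            for qa in qs:
                r=plen(qa,qb)
                if r[0]<185: print(a,s,phi,qa.round(2),qb.round(2),np.round(r,2), len(ik(*place([.5465,-.1495],.07,np.radians(phi),np.radians(a),s),q0=qb)))
```

```text
15 1 -15 [-0.13  0.16  1.72  0.28  1.55  2.31] [-0.51 -0.42  2.52  2.38  0.35 -0.91] [1.6238e+02 4.7000e-01 1.3000e-01 3.2200e+00] 1
15 1 0 [-0.13  0.16  1.72  0.28  1.55  2.31] [-0.7  -0.35  2.48  1.83  0.7  -0.55] [1.4472e+02 3.0000e-01 1.2000e-01 2.8600e+00] 1
15 1 15 [-0.13  0.16  1.72  0.28  1.55  2.31] [-0.82 -0.22  2.37  1.61  1.02 -0.53] [1.4271e+02 2.4000e-01 1.2000e-01 2.8400e+00] 1
15 1 30 [-0.13  0.16  1.72  0.28  1.55  2.31] [-0.87 -0.06  2.23  1.45  1.28 -0.57] [1.4462e+02 2.3000e-01 1.2000e-01 2.8800e+00] 1
15 1 45 [-0.13  0.16  1.72  0.28  1.55  2.31] [-0.88  0.09  2.08  1.3   1.5  -0.61] [1.4835e+02 2.3000e-01 1.2000e-01 2.9200e+00] 1
15 -1 -150 [-0.13  0.16  1.72  0.28  1.55 -0.83] [-0.13  0.63  1.38 -0.81  2.2   0.83] [1.3399e+02 2.7000e-01 1.1000e-01 1.6600e+00] 1
15 -1 -135 [-0.13  0.16  1.72  0.28  1.55 -0.83] [-0.06  0.55  1.5  -0.95  2.04  0.73] [1.2718e+02 2.8000e-01 1.0000e-01 1.5600e+00] 1
25 1 -15 [-0.17  0.24  1.66  0.38  1.67  2.27] [-0.5  -0.48  2.47  1.45  0.21  0.02] [1.3331e+02 3.3000e-01 1.3000e-01 2.2500e+00] 1
25 1 0 [-0.17  0.24  1.66  0.38  1.67
[... 4699 characters left out ...]
14 -0.22  2.14 -0.83  0.86 -0.22] [1.0378e+02 3.1000e-01 7.0000e-02 1.3900e+00] 1
45 -1 -45 [-0.24  0.41  1.57  0.56  1.91 -0.91] [-0.22 -0.33  2.23 -0.67  0.65 -0.59] [1.0213e+02 3.1000e-01 8.0000e-02 1.2600e+00] 1
45 -1 -30 [-0.24  0.41  1.57  0.56  1.91 -0.91] [-0.34 -0.41  2.28 -0.27  0.5  -1.2 ] [1.0148e+02 2.8000e-01 8.0000e-02 1.4100e+00] 1
45 -1 -15 [-0.24  0.41  1.57  0.56  1.91 -0.91] [-0.46 -0.44  2.3   0.29  0.52 -1.97] [107.83   0.26   0.11   1.39] 1
45 -1 0 [-0.24  0.41  1.57  0.56  1.91 -0.91] [-0.58 -0.4   2.28  0.67  0.68 -2.55] [117.83   0.25   0.13   1.64] 1
45 -1 15 [-0.24  0.41  1.57  0.56  1.91 -0.91] [-0.67 -0.32  2.22  0.82  0.89 -2.92] [125.42   0.24   0.13   2.01] 0
```

```bash
cat >> kin.py <<'E'
def rel(p,M,p0=None,M0=None):
    if p0 is None: s=sensors.state(); T=T_of(s); p0,M0=T[:3,3],T[:3,:3]
    return np.degrees(R.from_matrix(M0.T@M).as_rotvec()).round(2),(M0.T@(np.asarray(p)-p0)).round(4)
E
python3 - <<'E'
from kin import *
p,M=pick([.5638,.0751,.0255],np.radians(-52.4),np.radians(25),1)
print(p,M.round(3).tolist()); pre=p-.09*M[:,2]; r=rel(pre,M); print(r, np.linalg.norm(r[0])/7.16, np.linalg.norm(r[1])/.0417)
q0=sensors.state()["joint_pos"]; print(q0.round(2), ik(pre,M,q0=q0), ik(p,M,q0=q0))
E
```

```text
[0.55758582 0.08316927 0.00981686] [[0.512, -0.792, -0.332], [-0.664, -0.61, 0.432], [-0.545, 0.0, -0.839]]
(array([ 33.18, -20.45,  61.34]), array([0.054, 0.01 , 0.162])) 10.150192393295962 4.102051475632306
[ 0.07  0.07  1.58 -0.17  1.71  1.36] [array([-0.22023242,  0.36173354,  1.59283839,  0.35698908,  1.64494859,
        2.20800331])] [array([-0.17162382,  0.39973269,  1.69202312,  0.37826972,  1.50123292,
        2.19954603])]
```

```bash
python3 -m pendant '[{"wx":33.2,"wy":-20.4,"wz":61.3,"dx":0.02,"dy":0.004,"dz":0.05,"hand":1},{"wx":33.2,"wy":-20.4,"wz":61.3,"dx":0.02,"dy":0.004,"dz":0.05,"hand":1},{"wx":33.2,"wy":-20.4,"wz":61.3,"dx":0.02,"dy":0.004,"dz":0.05,"hand":1},{"wx":33.2,"wy":-20.4,"wz":61.3,"dx":0.02,"dy":0.004,"dz":0.05,"hand":1},{"wx":33.2,"wy":-20.4,"wz":61.3,"dx":0.054,"dy":0.01,"dz":0.1,"hand":1},{"wx":33.2,"wy":-20.4,"wz":61.3,"dx":0.054,"dy":0.01,"dz":0.1,"hand":1},{"wx":33.2,"wy":-20.4,"wz":61.3,"dx":0.054,"dy":0.01,"dz":0.162,"hand":1},{"wx":33.2,"wy":-20.4,"wz":61.3,"dx":0.054,"dy":0.01,"dz":0.162,"hand":1},{"wx":33.2,"wy":-20.4,"wz":61.3,"dx":0.054,"dy":0.01,"dz":0.162,"hand":1},{"wx":33.2,"wy":-20.4,"wz":61.3,"dx":0.054,"dy":0.01,"dz":0.162,"hand":1},{"wx":33.2,"wy":-20.4,"wz":61.3,"dx":0.054,"dy":0.01,"dz":0.162,"hand":1},{"wx":33.2,"wy":-20.4,"wz":61.3,"dx":0.054,"dy":0.01,"dz":0.162,"hand":1},{"wx":33.2,"wy":-20.4,"wz":61.3,"dx":0.054,"dy":0.01,"dz":0.162,"hand":1}]'
python3 - <<'E'
from kin import *
p,M=pick([.5638,.0751,.0255],np.radians(-52.4),np.radians(25),1)
print(sensors.state()["joint_pos"].round(3)); print(rel(p,M))
im,d,c,P=grab("wrist"); X=cloud(im,d,c,P); cv2.imwrite("pics/w3.png",im[...,::-1])
# stem in tool frame: slices along tool x
T=T_of(sensors.state()); Y=(X-T[:3,3])@T[:3,:3]
m=(X[...,2]>.015)&(np.abs(Y[...,1])<.035)&(Y[...,2]>.03)
q=Y[m]; z=X[m][:,2]
for lo in np.arange(-.06,.08,.008):
    k=(q[:,0]>=lo)&(q[:,0]<lo+.008)
    if k.sum()>9: print(round(lo+.004,3),k.sum(),q[k,1].min().round(4),q[k,1].max().round(4),((q[k,1].min()+q[k,1].max())/2).round(4),"ztool",q[k,2].min().round(4),z[k].max().round(3))
E
```

```text
time: 5.0
tool_pos: [0.5874, 0.0464, 0.0839]
tool_rot: [-0.128, 0.861, -0.421, -0.255]
contact_force: [0.1, -0.0, 0.3]
gripper_width: 0.997
[-0.218  0.363  1.594  0.361  1.643  2.202]
(array([-0.1 ,  0.16,  0.37]), array([0.0009, 0.0014, 0.0879]))
-0.048 296 -0.0232 0.0276 0.0022 ztool 0.0682 0.052
-0.04 646 -0.0231 0.0266 0.0018 ztool 0.0662 0.051
-0.032 826 -0.0231 0.0268 0.0019 ztool 0.0706 0.045
-0.024 391 -0.023 0.0266 0.0018 ztool 0.0739 0.035
-0.016 170 -0.0085 0.0121 0.0018 ztool 0.0696 0.034
-0.008 182 -0.0084 0.0118 0.0017 ztool 0.0661 0.032
0.0 197 -0.0082 0.0123 0.002 ztool 0.0627 0.031
0.008 210 -0.0079 0.012 0.002 ztool 0.0579 0.03
0.016 182 -0.0103 0.0156 0.0027 ztool 0.0495 0.032
0.024 371 -0.0127 0.0172 0.0023 ztool 0.0465 0.032
0.032 515 -0.0124 0.0169 0.0022 ztool 0.0456 0.03
0.04 124 -0.0078 0.012 0.0021 ztool 0.0527 0.02
0.048 26 -0.0069 0.0104 0.0017 ztool 0.0458 0.017
0.056 49 -0.0014 0.0059 0.0023 ztool 0.0451 0.017
```

View pics/w3.png

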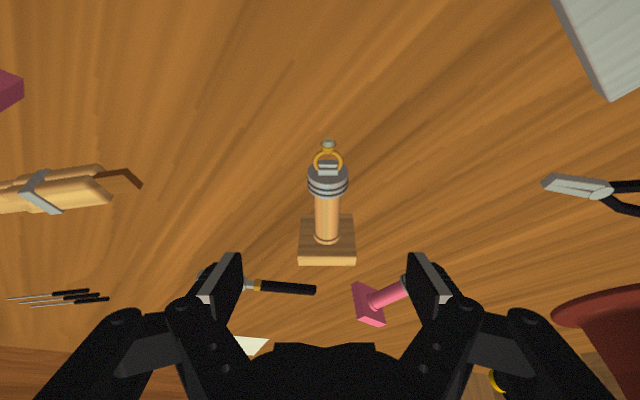

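```bash
python3 -m pendant '[{"wx":0,"wy":0,"wz":0.3,"dx":-0.003,"dy":0.002,"dz":0.03,"hand":1},{"wx":0,"wy":0,"wz":0.3,"dx":-0.003,"dy":0.002,"dz":0.055,"hand":1},{"wx":0,"wy":0,"wz":0.3,"dx":-0.003,"dy":0.002,"dz":0.075,"hand":1},{"wx":0,"wy":0,"wz":0.3,"dx":-0.003,"dy":0.002,"dz":0.087,"hand":1},{"wx":0,"wy":0,"wz":0.3,"dx":-0.003,"dy":0.002,"dz":0.087,"hand":1},{"wx":0,"wy":0,"wz":0.3,"dx":-0.003,"dy":0.002,"dz":0.087,"hand":0},{"wx":0,"wy":0,"wz":0.3,"dx":-0.003,"dy":0.002,"dz":0.087,"hand":-0.4},{"wx":0,"wy":0,"wz":0.3,"dx":-0.003,"dy":0.002,"dz":0.087,"hand":-1},{"wx":0,"wy":0,"wz":0.3,"dx":-0.003,"dy":0.002,"dz":0.087,"hand":-1},{"wx":0,"wy":0,"wz":0.3,"dx":-0.003,"dy":0.002,"dz":0.087,"hand":-1},{"wx":0,"wy":0,"wz":0.3,"dx":-0.003,"dy":0.002,"dz":0.087,"hand":-1},{"wx":0,"wy":0,"wz":0.3,"dx":-0.003,"dy":0.002,"dz":0.087,"hand":-1},{"wx":0,"wy":0,"wz":0.3,"dx":-0.003,"dy":0.002,"dz":0.087,"hand":-1}]'
```

```text
time: 6.13
tool_pos: [0.5559, 0.0854, 0.013]
tool_rot: [-0.127, 0.86, -0.423, -0.256]
contact_force: [0.8, -2.1, 5.1]
gripper_width: 0.218
```

```bash
python3 -m pendant '[{"wx":0,"wy":0,"wz":0,"dx":-0.011,"dy":0,"dz":-0.017,"hand":-1},{"wx":0,"wy":0,"wz":0,"dx":-0.027,"dy":0,"dz":-0.042,"hand":-1},{"wx":0,"wy":0,"wz":0,"dx":-0.044,"dy":0,"dz":-0.067,"hand":-1},{"wx":0,"wy":0,"wz":0,"dx":-0.065,"dy":0,"dz":-0.101,"hand":-1},{"wx":0,"wy":0,"wz":0,"dx":-0.065,"dy":0,"dz":-0.101,"hand":-1},{"wx":0,"wy":0,"wz":0,"dx":-0.065,"dy":0,"dz":-0.101,"hand":-1}]'
python3 - <<'E'
from kin import *
s=sensors.state(); T=T_of(s); q0=s["joint_pos"]; print(q0.round(3),s["gripper_width"])
az=np.radians(-52.4);th=np.radians(7.5);zp=np.array([np.cos(az)*np.cos(th),np.sin(az)*np.cos(th),-np.sin(th)])
im,d,c,P=grab("wrist"); X=cloud(im,d,c,P)
Y=(X-T[:3,3])@T[:3,:3]; np.savez("w4.npz",im=im,Y=Y); cv2.imwrite("pics/w4.png",im[...,::-1])
m=(np.abs(Y[...,1])<.03)&(np.abs(Y[...,0])<.09)&(Y[...,2]<.06)&(Y[...,2]>-.06)
q=Y[m]
for lo in np.arange(-.06,.08,.008):
    k=(q[:,0]>=lo)&(q[:,0]<lo+.008)
    if k.sum()>9: print(round(lo+.004,3),k.sum(),q[k,1].min().round(4),q[k,1].max().round(4),"ztool",q[k,2].min().round(4),q[k,2].max().round(4))
print("a",np.degrees(np.arcsin(-T[:3,2]@zp)), "y.zp",T[:3,1]@zp)
E
```

```text
time: 6.63
tool_pos: [0.5571, 0.0845, 0.1345]
tool_rot: [-0.127, 0.86, -0.423, -0.254]
contact_force: [-1.2, 0.0, -2.2]
gripper_width: 0.216
[-0.171  0.231  1.662  0.383  1.683  2.272] 0.2159582587685548
-0.048 147 -0.0157 0.015 ztool -0.0163 -0.0139
-0.04 387 -0.0153 0.0147 ztool -0.0203 -0.0152
-0.032 1261 -0.0152 0.0145 ztool -0.0207 -0.0025
-0.024 409 -0.0115 0.0107 ztool -0.0112 0.0001
-0.016 285 -0.0119 0.011 ztool -0.0472 -0.0028
-0.008 733 -0.0299 0.03 ztool -0.056 -0.0092
0.0 975 -0.03 0.03 ztool -0.0561 -0.0128
0.008 4538 -0.03 0.03 ztool -0.0591 -0.0032
0.016 620 -0.0233 0.0297 ztool -0.0596 -0.0179
0.024 750 -0.0155 0.014 ztool -0.0396 -0.0246
0.032 1479 -0.0155 0.0145 ztool -0.0411 -0.0238
0.04 1559 -0.0155 0.0142 ztool -0.0341 -0.0127
0.048 363 -0.0113 0.0098 ztool -0.0361 -0.0127
0.056 531 -0.0081 0.007 ztool -0.0418 -0.0319
0.064 160 -0.0052 0.0037 ztool -0.0409 -0.0324
a 25.50031524442018 y.zp -0.0005033237717062086
```

View pics/w4.png

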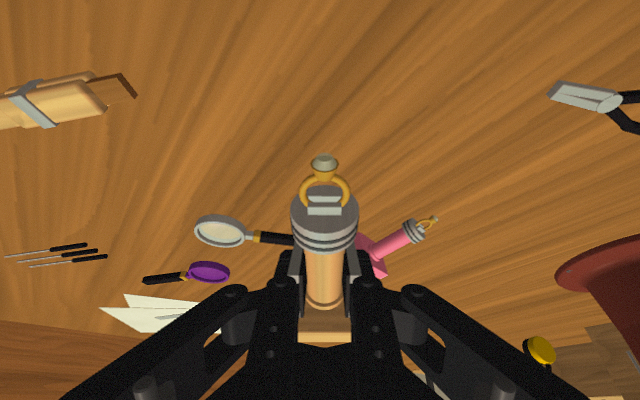

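```bash
cat > pfit.py <<'E'
from kin import *
def sdcyl(s,r,s0,s1,rad):
    dx=r-rad; ds=np.maximum(s0-s,s-s1); return np.minimum(np.maximum(dx,ds),0)+np.hypot(np.maximum(dx,0),np.maximum(ds,0))
def sd(p,foot=True):
    r=np.hypot(p[:,0],p[:,1]); s=p[:,2]
    d=np.minimum(sdcyl(s,r,0,70,10.5),sdcyl(s,r,70,84,15))
    q=np.abs(p-[0,0,7])-[25,25,7]; b=np.linalg.norm(np.maximum(q,0),axis=1)+np.minimum(q.max(1),0)
    return np.minimum(d,b)
def fitpost(Y,im,a0=25.5,s0=.051,e0=.0):
    im=im.astype(int); br=im.max(-1)
    m=(br>85)&(np.abs(Y[...,1])<.027)&(np.abs(Y[...,0])<.07)&(Y[...,2]<.05)&(Y[...,2]>-.05)
    q=Y[m]*1000
    def tf(v,q):
        a,ox,oy,oz,b=v; # post axes in tool frame
        zp=np.array([np.cos(a),0,-np.sin(a)]); hp=np.array([np.sin(a),0,np.cos(a)])
        zp=R.from_rotvec(b*hp).apply(zp); yp=np.cross(zp,hp)
        return np.stack([(q-[ox,oy,oz])@hp,(q-[ox,oy,oz])@yp,(q-[ox,oy,oz])@zp],1)
    a=np.radians(a0); g=np.array([0,0,-18.7])+e0*1000*np.array([np.sin(a),0,np.cos(a)])-s0*1000*np.array([np.cos(a),0,-np.sin(a)])
    v=np.array([a,*g,0])
    for cut in (12,6,3):
        k=np.abs(sd(tf(v,q)))<cut
        v=least_squares(lambda v:sd(tf(v,q[k])),v,loss='soft_l1',f_scale=1,x_scale=[.02,1,1,1,.02]).x
    k=np.abs(sd(tf(v,q)))<3
    print("n",k.sum(),"of",len(q),"rms",np.sqrt(np.mean(sd(tf(v,q[k]))**2)),"a,b deg",np.degrees(v[[0,4]]).round(2),"origin mm",v[1:4].round(1))
    return v
E
python3 - <<'E'
from pfit import *
z=np.load("w4.npz")
for a0,e0 in((25.5,.009),(20,.0),(30,.012)): fitpost(z["Y"],z["im"],a0,.051,e0)
E
```

```text
n 6641 of 8460 rms 0.6459891857496429 a,b deg [24.84 -0.06] origin mm [-38.2  -0.6   8.6]
n 6641 of 8460 rms 0.6459891856117849 a,b deg [24.84 -0.06] origin mm [-38.2  -0.6   8.6]
n 5333 of 8460 rms 1.5749369327725575 a,b deg [-4.3  -0.87] origin mm [-32.    0.2 -33.3]
```

Run:
```python
from pfit import *
s=sensors.state(); q0=s["joint_pos"]; T=T_of(s); o=np.array([-.0382,-.0006,.0086]); a=np.radians(24.84)
for phi in (0,15,30):
    _,M=place([0,0],0,np.radians(phi),a,1); p=np.array([.5465,-.1495,.016])-M@o
    up=p+[0,0,.07]
    qs=ik(up,M,q0=q0+(np.array([-.78,-.29,2.34,1.36,.93,-.29])-q0)*.9); print(phi,[x.round(3) for x in qs],p.round(4))
    q1=qs[0]; print("down",[x.round(3) for x in ik(p,M,q0=q1)])
    if phi!=15: continue
    n=28; Q=[q0+(q1-q0)*t for t in np.linspace(0,1,n+1)]
    print("max joint step",np.abs(Q[1]-Q[0]).max())
    for half in (range(1,15),range(15,29)):
        base=Q[half[0]-1]; p0,M0=tool(base)
        prev=(p0,M0)
        for i in half:
            pp,MM=tool(Q[i]); r=rel(pp,MM,p0,M0); st=np.degrees(R.from_matrix(prev[1].T@MM).magnitude()); 
            post=pp+MM@o; stone=post+MM@np.array([np.cos(a),0,-np.sin(a)])*.11
            print(i,r[0].round(1),r[1].round(3),round(st,1),"z tcp/foot/stone",np.round([pp[2],post[2],stone[2]],3),stone[:2].round(2)); prev=(pp,MM)
```

```text
0 [array([-0.685, -0.345,  2.46 ,  1.579,  0.611, -0.34 ])] [ 0.5547 -0.1501  0.0543]
down [array([-0.685, -0.111,  2.443,  1.876,  0.646, -0.706])]
15 [array([-0.802, -0.213,  2.361,  1.431,  0.93 , -0.417])] [ 0.5546 -0.1479  0.0543]
down [array([-0.802, -0.008,  2.347,  1.576,  0.917, -0.656])]
max joint step 0.09604519629796737
1 [ 3.1 -0.4 -4.4] [0.003 0.001 0.   ] 5.4 z tcp/foot/stone [0.131 0.145 0.128] [0.6  0.03]
2 [ 6.2 -0.5 -8.8] [ 0.006  0.002 -0.   ] 5.4 z tcp/foot/stone [0.129 0.143 0.127] [0.61 0.03]
3 [  9.3  -0.2 -13.1] [ 0.008  0.002 -0.001] 5.3 z tcp/foot/stone [0.128 0.141 0.127] [0.61 0.03]
4 [ 12.5   0.5 -17.2] [ 0.012  0.003 -0.002] 5.3 z tcp/foot/stone [0.128 0.14  0.128] [0.61 0.02]
5 [ 15.6   1.4 -21.3] [ 0.015  0.004 -0.004] 5.2 z tcp/foot/stone [0.127 0.138 0.13 ] [0.61 0.02]
6 [ 18.6   2.8 -25.3] [ 0.019  0.005 -0.006] 5.2 z tcp/foot/stone [0.127 0.136 0.132] [0.62 0.02]
7 [ 21.5   4.4 -29.2] [ 0.023  0.006 -0.008] 5.1 z tcp/foot/stone [0.127 0.134 0.135] [0.62 0.02]
8 [ 24.4   6.4 -32.9] [ 0.027  0.007 -0.011] 5.1 z tcp/foot/stone [0.127 0.131 0.139] [0.
[... 1467 characters left out ...]
/foot/stone [0.132 0.098 0.199] [ 0.59 -0.1 ]
24 [-11.4  29.7 -33.8] [ 0.025  0.075 -0.078] 4.6 z tcp/foot/stone [0.131 0.095 0.2  ] [ 0.58 -0.11]
25 [-14.3  32.  -36.6] [ 0.025  0.085 -0.088] 4.6 z tcp/foot/stone [0.13  0.093 0.2  ] [ 0.57 -0.12]
26 [-17.4  34.  -39.3] [ 0.024  0.096 -0.098] 4.6 z tcp/foot/stone [0.128 0.091 0.2  ] [ 0.56 -0.13]
27 [-20.8  35.8 -41.9] [ 0.022  0.106 -0.108] 4.6 z tcp/foot/stone [0.127 0.089 0.198] [ 0.56 -0.14]
28 [-24.4  37.3 -44.3] [ 0.019  0.118 -0.118] 4.6 z tcp/foot/stone [0.124 0.086 0.196] [ 0.55 -0.15]
30 [array([-0.857, -0.06 ,  2.228,  1.296,  1.183, -0.501])] [ 0.5539 -0.1459  0.0543]
down [array([-0.857,  0.116,  2.216,  1.365,  1.144, -0.674])]
```

```bash
python3 -m pendant '[{"wx":3.1,"wy":-0.4,"wz":-4.4,"dx":0.003,"dy":0.001,"dz":0,"hand":-1},{"wx":6.2,"wy":-0.5,"wz":-8.8,"dx":0.006,"dy":0.002,"dz":0,"hand":-1},{"wx":9.3,"wy":-0.2,"wz":-13.1,"dx":0.008,"dy":0.002,"dz":-0.001,"hand":-1},{"wx":12.5,"wy":0.5,"wz":-17.2,"dx":0.012,"dy":0.003,"dz":-0.002,"hand":-1},{"wx":15.6,"wy":1.4,"wz":-21.3,"dx":0.015,"dy":0.004,"dz":-0.004,"hand":-1},{"wx":18.6,"wy":2.8,"wz":-25.3,"dx":0.019,"dy":0.005,"dz":-0.006,"hand":-1},{"wx":21.5,"wy":4.4,"wz":-29.2,"dx":0.023,"dy":0.006,"dz":-0.008,"hand":-1},{"wx":24.4,"wy":6.4,"wz":-32.9,"dx":0.027,"dy":0.007,"dz":-0.011,"hand":-1},{"wx":27,"wy":8.8,"wz":-36.6,"dx":0.031,"dy":0.009,"dz":-0.015,"hand":-1},{"wx":29.6,"wy":11.4,"wz":-40,"dx":0.036,"dy":0.01,"dz":-0.018,"hand":-1},{"wx":31.9,"wy":14.4,"wz":-43.4,"dx":0.041,"dy":0.012,"dz":-0.022,"hand":-1},{"wx":33.9,"wy":17.6,"wz":-46.5,"dx":0.046,"dy":0.015,"dz":-0.026,"hand":-1},{"wx":35.8,"wy":21.1,"wz":-49.6,"dx":0.052,"dy":0.018,"dz":-0.031,"hand":-1},{"wx":37.3,"wy":24.8,"wz":-52.4,"dx":0.058,"dy":0.022,"dz":-0.036,"hand":-1}]'
python3 -c 'from log import *
s=log();print(s["joint_pos"].round(4))'
python3 -m pendant '[{"wx":0.4,"wy":3.1,"wz":-3.7,"dx":0.004,"dy":0.005,"dz":-0.006,"hand":-1},{"wx":0.4,"wy":6.3,"wz":-7.3,"dx":0.008,"dy":0.011,"dz":-0.012,"hand":-1},{"wx":0.2,"wy":9.5,"wz":-10.9,"dx":0.011,"dy":0.018,"dz":-0.019,"hand":-1},{"wx":-0.5,"wy":12.7,"wz":-14.4,"dx":0.015,"dy":0.024,"dz":-0.026,"hand":-1},{"wx":-1.5,"wy":15.8,"wz":-17.9,"dx":0.018,"dy":0.032,"dz":-0.034,"hand":-1},{"wx":-2.8,"wy":18.8,"wz":-21.3,"dx":0.02,"dy":0.039,"dz":-0.042,"hand":-1},{"wx":-4.5,"wy":21.8,"wz":-24.5,"dx":0.022,"dy":0.048,"dz":-0.051,"hand":-1},{"wx":-6.5,"wy":24.6,"wz":-27.7,"dx":0.024,"dy":0.056,"dz":-0.06,"hand":-1},{"wx":-8.8,"wy":27.2,"wz":-30.8,"dx":0.025,"dy":0.066,"dz":-0.069,"hand":-1},{"wx":-11.4,"wy":29.7,"wz":-33.8,"dx":0.025,"dy":0.075,"dz":-0.078,"hand":-1},{"wx":-14.3,"wy":32,"wz":-36.6,"dx":0.025,"dy":0.085,"dz":-0.088,"hand":-1},{"wx":-17.4,"wy":34,"wz":-39.3,"dx":0.024,"dy":0.096,"dz":-0.098,"hand":-1},{"wx":-20.8,"wy":35.8,"wz":-41.9,"dx":0.022,"dy":0.106,"dz":-0.108,"hand":-1},{"wx":-24.4,"wy":37.3,"wz":-44.3,"dx":0.019,"dy":0.118,"dz":-0.118,"hand":-1},{"wx":-24.4,"wy":37.3,"wz":-44.3,"dx":0.019,"dy":0.118,"dz":-0.118,"hand":-1},{"wx":-24.4,"wy":37.3,"wz":-44.3,"dx":0.019,"dy":0.118,"dz":-0.118,"hand":-1}]'
python3 - <<'E'
from pfit import *
s=log(); T=T_of(s); print(s["joint_pos"].round(3))
im,d,c,P=grab("wrist"); X=cloud(im,d,c,P); Y=(X-T[:3,3])@T[:3,:3]; cv2.imwrite("pics/w5.png",im[...,::-1])
v=fitpost(Y,im,24.8,.051,.009)
a=v[0]; zp=T[:3,:3]@np.array([np.cos(a),0,-np.sin(a)]); o=T[:3,3]+T[:3,:3]@v[1:4]/1000; print("zp",zp.round(3),"foot",o.round(4))
# block top seen?
m=(X[...,2]>.011)&(X[...,2]<.022)&(np.abs(X[...,0]-.55)<.09)&(np.abs(X[...,1]+.15)<.09); q=X[m]; print(m.sum(),np.median(q[:,2]),q.min(0).round(4),q.max(0).round(4))
_,M=place([0,0],0,np.radians(15),a,1); p=np.array([.5465,-.1495,.016])-M@(v[1:4]/1000); print(rel(p,M), T[:3,:3].T@np.array([0,0,-.07]))
E
```

```text
time: 7.85
tool_pos: [0.5779, 0.0177, 0.1273]
tool_rot: [-0.392, 0.904, -0.084, 0.147]
contact_force: [0.7, 0.4, -1.1]
gripper_width: 0.222
[-0.4883  0.0126  2.0166  0.9073  1.3058  0.9242]
time: 9.18
tool_pos: [0.5526, -0.1472, 0.1215]
tool_rot: [-0.073, 0.837, 0.108, 0.531]
contact_force: [0.1, -1.2, -1.9]
gripper_width: 0.219
[-0.805 -0.211  2.363  1.425  0.932 -0.41 ]
n 6432 of 8670 rms 0.6894485985971288 a,b deg [24.88  0.11] origin mm [-37.8  -1.2   8.7]
zp [ 0.006 -0.006  1.   ] foot [ 0.5443 -0.1479  0.0835]
152 0.01576804167573151 [ 0.5391 -0.1631  0.0142] [ 0.5477 -0.1282  0.0175]
(array([-0.2 ,  0.18, -0.32]), array([-0.0616,  0.0018,  0.0299])) [-0.06337279  0.00055073  0.02972518]
```

```bash
python3 -m pendant '[{"wx":-0.2,"wy":0.2,"wz":-0.3,"dx":-0.012,"dy":0.001,"dz":0.006,"hand":-1},{"wx":-0.2,"wy":0.2,"wz":-0.3,"dx":-0.03,"dy":0.002,"dz":0.0145,"hand":-1},{"wx":-0.2,"wy":0.2,"wz":-0.3,"dx":-0.045,"dy":0.002,"dz":0.022,"hand":-1},{"wx":-0.2,"wy":0.2,"wz":-0.3,"dx":-0.054,"dy":0.002,"dz":0.026,"hand":-1},{"wx":-0.2,"wy":0.2,"wz":-0.3,"dx":-0.058,"dy":0.002,"dz":0.028,"hand":-1},{"wx":-0.2,"wy":0.2,"wz":-0.3,"dx":-0.0595,"dy":0.002,"dz":0.029,"hand":-1},{"wx":-0.2,"wy":0.2,"wz":-0.3,"dx":-0.0595,"dy":0.002,"dz":0.029,"hand":-1},{"wx":-0.2,"wy":0.2,"wz":-0.3,"dx":-0.0595,"dy":0.002,"dz":0.029,"hand":-1}]'
python3 - <<'E'
from pfit import *
s=log(); T=T_of(s)
o=T[:3,3]+T[:3,:3]@np.array([-.0378,-.0012,.0087]); print("foot",o.round(4), T[:3,:3].T@[0,0,-.001])
E
```

```text
time: 9.9
tool_pos: [0.5563, -0.1502, 0.0589]
tool_rot: [-0.068, 0.835, 0.111, 0.535]
contact_force: [-0.3, -0.6, -1.1]
gripper_width: 0.224
foot [ 0.5484 -0.1512  0.0209] [-9.08439030e-04 -4.65507776e-06  4.17991457e-04]
```

```bash
python3 -m pendant '[{"wx":0,"wy":0,"wz":0,"dx":-0.0018,"dy":0,"dz":0.0008,"hand":-1},{"wx":0,"wy":0,"wz":0,"dx":-0.0032,"dy":0,"dz":0.0015,"hand":-1},{"wx":0,"wy":0,"wz":0,"dx":-0.0036,"dy":0,"dz":0.0017,"hand":-1},{"wx":0,"wy":0,"wz":0,"dx":-0.0036,"dy":0,"dz":0.0017,"hand":-1}]'
python3 -m pendant '[{"wx":0,"wy":0,"wz":0,"dx":-0.0009,"dy":0,"dz":0.0004,"hand":-1},{"wx":0,"wy":0,"wz":0,"dx":-0.0009,"dy":0,"dz":0.0004,"hand":-1}]'
python3 - <<'E'
from pfit import *
s=log(); T=T_of(s)
o=T[:3,3]+T[:3,:3]@np.array([-.0378,-.0012,.0087]); print("foot",o.round(4))
im,d,c,P=grab("wrist"); X=cloud(im,d,c,P); Y=(X-T[:3,3])@T[:3,:3]
v=fitpost(Y,im,24.8,.051,.009)
a=v[0]; print("zp",(T[:3,:3]@np.array([np.cos(a),0,-np.sin(a)])).round(3),"foot",(T[:3,3]+T[:3,:3]@v[1:4]/1000).round(4))
E
```

```text
time: 10.23
tool_pos: [0.5558, -0.1501, 0.0543]
tool_rot: [-0.069, 0.835, 0.111, 0.535]
contact_force: [0.7, -0.1, -1.4]
gripper_width: 0.221
time: 10.4
tool_pos: [0.5561, -0.1502, 0.0539]
tool_rot: [-0.069, 0.834, 0.111, 0.535]
contact_force: [-2.0, 0.7, 1.1]
gripper_width: 0.22
foot [ 0.5482 -0.1512  0.0159]
n 6619 of 8960 rms 0.6916259597953813 a,b deg [24.63  0.23] origin mm [-37.9  -1.3   8.5]
zp [-0.001  0.004  1.   ] foot [ 0.548  -0.1512  0.0159]
```

```bash
python3 -m pendant '[{"wx":0,"wy":0,"wz":0,"dx":0,"dy":0,"dz":0,"hand":-0.3},{"wx":0,"wy":0,"wz":0,"dx":0,"dy":0,"dz":0,"hand":0},{"wx":0,"wy":0,"wz":0,"dx":0,"dy":0,"dz":0,"hand":0.6},{"wx":0,"wy":0,"wz":0,"dx":0,"dy":0,"dz":0,"hand":0.6},{"wx":0,"wy":0,"wz":0,"dx":0,"dy":0,"dz":0,"hand":0.6},{"wx":0,"wy":0,"wz":0,"dx":0,"dy":0,"dz":0,"hand":0.6}]'
python3 - <<'E'
from pfit import *
s=log(); T=T_of(s); q0=s["joint_pos"]; print(q0.round(3))
im,d,c,P=grab("wrist"); X=cloud(im,d,c,P); Y=(X-T[:3,3])@T[:3,:3]
v=fitpost(Y,im,24.8,.051,.009)
a=v[0]; print("zp",(T[:3,:3]@np.array([np.cos(a),0,-np.sin(a)])).round(3),"foot",(T[:3,3]+T[:3,:3]@v[1:4]/1000).round(4))
for b,u in((.03,0),(.05,.03),(.06,.08),(.06,.15),(.0,.15)):
    p=T[:3,3]-b*T[:3,2]+[0,0,u]; print(b,u,[x.round(2) for x in ik(p,T[:3,:3],q0=q0)],rel(p,T[:3,:3]))
E
```

```text
time: 10.95
tool_pos: [0.5557, -0.15, 0.0531]
tool_rot: [-0.069, 0.835, 0.111, 0.535]
contact_force: [-0.1, -0.6, -0.3]
gripper_width: 0.802
[-8.040e-01  1.000e-03  2.343e+00  1.581e+00  9.170e-01 -6.670e-01]
n 10254 of 12150 rms 0.6533013226748753 a,b deg [24.71  0.09] origin mm [-37.2  -0.8   8.5]
zp [-0.     0.004  1.   ] foot [ 0.548  -0.1514  0.0158]
0.03 0 [array([-0.87, -0.08,  2.39,  1.51,  0.97, -0.62])] (array([-0., -0., -0.]), array([-0.  , -0.  , -0.03]))
0.05 0.03 [array([-0.92, -0.24,  2.42,  1.41,  1.02, -0.49])] (array([-0., -0., -0.]), array([ 0.0272,  0.0001, -0.0626]))
0.06 0.08 [array([-0.94, -0.41,  2.43,  1.3 ,  1.07, -0.31])] (array([-0., -0., -0.]), array([ 0.0726,  0.0003, -0.0935]))
0.06 0.15 [array([-0.94, -0.56,  2.4 ,  1.21,  1.13, -0.11])] (array([-0., -0., -0.]), array([ 0.1362,  0.0006, -0.1228]))
0.0 0.15 [array([-0.8 , -0.39,  2.34,  1.29,  0.97, -0.18])] (array([-0., -0., -0.]), array([ 0.1362,  0.0006, -0.0628]))
```

```bash
python3 -m pendant '[{"wx":0,"wy":0,"wz":0,"dx":0,"dy":0,"dz":-0.015,"hand":0.8},{"wx":0,"wy":0,"wz":0,"dx":0,"dy":0,"dz":-0.04,"hand":0.8},{"wx":0,"wy":0,"wz":0,"dx":0.027,"dy":0,"dz":-0.063,"hand":0.8},{"wx":0,"wy":0,"wz":0,"dx":0.05,"dy":0,"dz":-0.08,"hand":0.8},{"wx":0,"wy":0,"wz":0,"dx":0.073,"dy":0,"dz":-0.094,"hand":0.8},{"wx":0,"wy":0,"wz":0,"dx":0.105,"dy":0,"dz":-0.108,"hand":0.8},{"wx":0,"wy":0,"wz":0,"dx":0.136,"dy":0,"dz":-0.123,"hand":0.8},{"wx":0,"wy":0,"wz":0,"dx":0.136,"dy":0,"dz":-0.123,"hand":0.8}]'
python3 - <<'E'
from pfit import *
s=log(); q0=s["joint_pos"]; print(q0.round(3))
im,d,c,P=grab("wrist"); cv2.imwrite("pics/w6.png",im[...,::-1]); X=cloud(im,d,c,P); np.savez("w6.npz",im=im,X=X)
for n in("top","scene"):
    im,d,c,P=grab(n); X=cloud(im,d,c,P); m=(np.abs(X[...,0]-.548)<.025)&(np.abs(X[...,1]+.151)<.025)&(X[...,2]>.04)&(X[...,2]<.14)
    q=X[m]; print(n,m.sum(),np.median(q,0).round(3),q[:,2].max())
    g=(X[...,2]>.19)&(X[...,2]<.25)&(X[...,1]>-.29)&(X[...,1]<-.24)&(np.abs(X[...,0]-.57)<.05); q=X[g]; q=q[np.argsort(-q[:,1])]
    b=(np.abs(X[...,0]-.5)<.004)&(np.abs(X[...,1]+.15)<.04)&(X[...,2]<.03)
    print(q[:12].round(4).tolist(), "n",len(q),"zmed",np.median(q[:,2]),"zmax",np.percentile(q[:,2],95),"blocktop",np.median(X[b][:,2]),proj(q[0],im,c,P))
# path to above loupe
yaw=np.radians(27); tx=np.array([np.cos(yaw),np.sin(yaw),0]); M=np.stack([tx,np.cross([0,0,-1],tx),[0,0,-1]],1)
q1=ik(np.array([.50,.275,.18]),M,q0=np.array([.36,0,1.8,0,1.4,1.47]))[0]; print(q1.round(3))
n=26; Q=[q0+(q1-q0)*t for t in np.linspace(0,1,n+1)]; print(np.abs(Q[1]-Q[0]).max())
for half in (range(1,14),range(14,27)):
    p0,M0=tool(Q[half[0]-1]); prev=(p0,M0)
    for i in half:
        pp,MM=tool(Q[i]); r=rel(pp,MM,p0,M0); st=np.degrees(R.from_matrix(prev[1].T@MM).magnitude())
        print(i,r[0].round(1),r[1].round(3),round(st,1),pp.round(2),MM[:,2].round(2)); prev=(pp,MM)
E
```

```text
time: 11.67
tool_pos: [0.5045, -0.1657, 0.2378]
tool_rot: [-0.063, 0.832, 0.114, 0.539]
contact_force: [0.3, -1.3, 1.5]
gripper_width: 0.901
[-0.944 -0.569  2.391  1.214  1.132 -0.108]
top 149 [ 0.548 -0.147  0.102] 0.13091791899084693
[[0.5721, -0.2509, 0.2174], [0.5721, -0.2528, 0.2182], [0.5744, -0.2535, 0.2164], [0.5701, -0.2536, 0.2157], [0.5699, -0.2543, 0.2198], [0.5722, -0.2553, 0.2173], [0.5744, -0.2558, 0.216], [0.5722, -0.2578, 0.2165], [0.5744, -0.2583, 0.2154], [0.5702, -0.259, 0.2133], [0.5722, -0.2601, 0.2162], [0.5744, -0.2605, 0.2153]] n 63 zmed 0.2160106047043665 zmax 0.21885192713536616 blocktop 0.018145924873201658 [479.99999999 197.        ]
scene 163 [ 0.553 -0.145  0.09 ] 0.1272408461270702
[[0.5747, -0.2529, 0.2128], [0.5713, -0.2536, 0.2113], [0.5707, -0.2538, 0.2144], [0.5734, -0.2552, 0.2146], [0.5747, -0.26, 0.2126], [0.5706, -0.2613, 0.2139], [0.5731, -0.2633, 0.2137], [0.5755, -0.264, 0.2177], [0.5686, -0.2656, 0.2145], [0.5753, -0.2659, 0.2132], [0.5752, -0.2674, 0.2088], [0.5708, -0.2681, 0.214]] n 27 zmed 0.21406598089174877 zmax 0.21624183002359457 b
[... 1657 characters left out ...]
.35 -0.93]
19 [ -4.3 -17.1   0.2] [ 0.012 -0.076  0.05 ] 2.8 [0.52 0.17 0.18] [ 0.06  0.31 -0.95]
20 [ -5.9 -19.4   0.1] [ 0.014 -0.089  0.057] 2.8 [0.51 0.18 0.18] [ 0.03  0.27 -0.96]
21 [ -7.7 -21.4  -0.1] [ 0.016 -0.101  0.063] 2.7 [0.51 0.2  0.18] [ 0.01  0.23 -0.97]
22 [ -9.6 -23.3  -0.3] [ 0.019 -0.114  0.07 ] 2.7 [0.51 0.21 0.18] [ 0.    0.18 -0.98]
23 [-11.8 -24.9  -0.6] [ 0.022 -0.128  0.076] 2.7 [0.51 0.23 0.18] [-0.01  0.14 -0.99]
24 [-14.1 -26.3  -1. ] [ 0.025 -0.141  0.082] 2.7 [0.5  0.24 0.18] [-0.01  0.09 -1.  ]
25 [-16.5 -27.4  -1.3] [ 0.029 -0.155  0.088] 2.7 [0.5  0.26 0.18] [-0.01  0.05 -1.  ]
26 [-19.  -28.1  -1.7] [ 0.032 -0.17   0.094] 2.7 [0.5  0.28 0.18] [-0. -0. -1.]
```

```bash
python3 -m pendant '[{"wx":3.3,"wy":-2.3,"wz":1,"dx":0.002,"dy":-0.019,"dz":0.013,"hand":0.8},{"wx":7.8,"wy":-6.1,"wz":2.3,"dx":0.003,"dy":-0.047,"dz":0.03,"hand":0.8},{"wx":12,"wy":-10.3,"wz":3.4,"dx":0.004,"dy":-0.075,"dz":0.045,"hand":0.8},{"wx":15.5,"wy":-14.7,"wz":4.2,"dx":0.003,"dy":-0.103,"dz":0.058,"hand":0.8},{"wx":18.6,"wy":-19.3,"wz":4.8,"dx":0.002,"dy":-0.131,"dz":0.069,"hand":0.8},{"wx":21,"wy":-24,"wz":5,"dx":0,"dy":-0.158,"dz":0.078,"hand":0.8},{"wx":22.9,"wy":-28.9,"wz":5.1,"dx":-0.002,"dy":-0.184,"dz":0.085,"hand":0.8},{"wx":24.1,"wy":-33.7,"wz":4.8,"dx":-0.004,"dy":-0.209,"dz":0.092,"hand":0.8},{"wx":24.7,"wy":-38.5,"wz":4.2,"dx":-0.006,"dy":-0.233,"dz":0.097,"hand":0.8},{"wx":24.7,"wy":-38.5,"wz":4.2,"dx":-0.006,"dy":-0.233,"dz":0.097,"hand":0.8}]'
python3 - <<'E'
from kin import *
s=log(); print(s["joint_pos"].round(3),s["tool_pos"].round(3))
yaw=np.radians(27); tx=np.array([np.cos(yaw),np.sin(yaw),0]); M=np.stack([tx,np.cross([0,0,-1],tx),[0,0,-1]],1)
print(rel([.50,.275,.18],M))
E
```

```text
time: 12.65
tool_pos: [0.5245, 0.0878, 0.1793]
tool_rot: [-0.223, 0.933, 0.21, 0.19]
contact_force: [1.1, 1.1, -0.8]
gripper_width: 0.901
[-0.276 -0.291  2.098  0.614  1.259  0.681] [0.525 0.088 0.179]
(array([-20.06, -27.58,  -1.63]), array([ 0.037 , -0.164 ,  0.0859]))
```

```bash
python3 -m pendant '[{"wx":-3,"wy":-5,"wz":0,"dx":0.006,"dy":-0.03,"dz":0.016,"hand":0.8},{"wx":-6,"wy":-10,"wz":0,"dx":0.012,"dy":-0.06,"dz":0.034,"hand":0.8},{"wx":-9,"wy":-15,"wz":0,"dx":0.02,"dy":-0.09,"dz":0.05,"hand":0.8},{"wx":-13,"wy":-19,"wz":-1,"dx":0.026,"dy":-0.12,"dz":0.064,"hand":0.8},{"wx":-17,"wy":-24,"wz":-1.4,"dx":0.032,"dy":-0.145,"dz":0.076,"hand":0.8},{"wx":-20,"wy":-27.6,"wz":-1.6,"dx":0.037,"dy":-0.164,"dz":0.086,"hand":0.8},{"wx":-20,"wy":-27.6,"wz":-1.6,"dx":0.037,"dy":-0.164,"dz":0.086,"hand":0.8},{"wx":-20,"wy":-27.6,"wz":-1.6,"dx":0.037,"dy":-0.164,"dz":0.086,"hand":0.8}]'
python3 - <<'E'
from look import *
im,X,c,P=look("w7",["loupe","lens","handle"])
s=sensors.state();T=T_of(s)
m=(X[...,2]>.005)&(X[...,2]<.03)&(np.hypot(X[...,0]-.51,X[...,1]-.28)<.13)&(X[...,1]<.38)&(X[...,1]>.2)
# dark grip
dark=m&(im.max(-1)<70); q=X[dark]; print("dark",dark.sum())
n,L,st,_=cv2.connectedComponentsWithStats(dark.astype(np.uint8)); 
for i in np.argsort(-st[1:,4])[:3]+1:
    q=X[L==i]; r=cv2.minAreaRect((q[:,:2]*1000).astype(np.float32)); print(st[i],r,np.median(q[:,2]))
E
```

```text
time: 13.32
tool_pos: [0.5008, 0.2721, 0.1783]
tool_rot: [0.001, 0.973, 0.232, -0.0]
contact_force: [-0.1, -0.1, -0.4]
gripper_width: 0.901
13.3167 [ 3.680e-01 -3.900e-02  1.795e+00 -1.000e-03  1.386e+00  1.471e+00] [0.5008 0.2721 0.1783] 
 [[0.893, 0.451, -0.0], [0.451, -0.893, -0.002], [-0.001, 0.001, -1.0]] [-0.1 -0.1 -0.4] 0.9011665701976251
table 4.69143440056663e-05
1 [ 120    0   96  118 4473] ((544.1173095703125, 461.2303771972656), (110.85707092285156, 65.66273498535156), 36.0323371887207) 0.014540655812362024
2 [ 492    0   46   71 2260] ((716.337158203125, 176.10205078125), (68.13763427734375, 27.15586280822754), 50.98348617553711) 0.02494653164110222
3 [588   0  52  18 660] ((763.8743896484375, 116.14852905273438), (21.865079879760742, 8.98653793334961), 68.31998443603516) 0.04488182345203501
4 [ 284   83   64  148 4187] ((512.72314453125, 301.9234924316406), (161.651611328125, 65.65872955322266), 13.017229080200195) 0.013988678131002297
5 [ 569  241   71  103 4021] ((520.4736328125, -122.80961608886719), (155.32994079589844, 79.7601318359375), 45.036930084228516) 0.030910264670829635
6 [ 308  263   81   63 2217] ((375.0933837890625, 166.18992614746094), (113.03211975097656, 51.29349899291992), 79.81739807128906) 0.05287515217593636
loupe 0.98 [0.549 0.306 0.008] [316.62347075 128.0393809 ]
loupe 0.93 [0.539 0.45  0.01 ] [182.87590102  70.40274639]
lens 0.59 [0.555 0.305 0.01 ] [320.18714611 123.32756304]
lens 0.55 [0.531 0.454 0.011] [176.49058629  76.32511644]
handle 0.94 [0.535 0.456 0.01 ] [176.15969727  70.80594997]
handle 0.57 [0.549 0.304 0.011] [318.22495529 129.37215146]
dark 806
[307 166  14  64 806] ((476.8722229003906, 274.1790466308594), (76.1503677368164, 14.753443717956543), 25.72538185119629) 0.011689639246409173
```

View pics/w7.png

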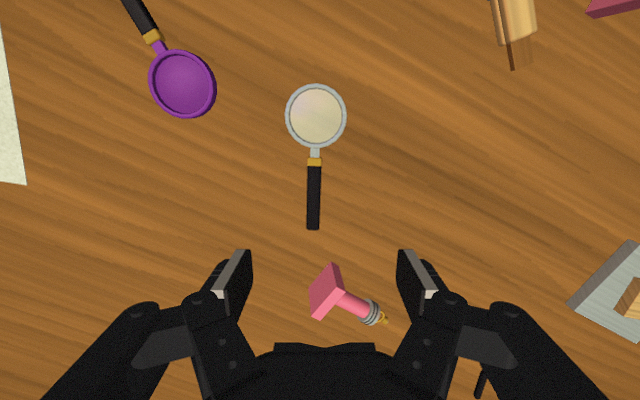

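Run:
```python
from kin import *
z=np.load("w7.npz"); X=z["X"]; im=z["im"]
m=(X[...,2]>.006)&(X[...,2]<.02)&(np.hypot(X[...,0]-.56,X[...,1]-.314)<.045)
q=X[m]; u=np.array([np.cos(np.radians(25.7)),np.sin(np.radians(25.7))]); t=(q[:,:2]-[.4769,.2742])@u; q=q[t>.06]
rr=cv2.convexHull((q[:,:2]*1e3).astype(np.float32)).reshape(-1,2)
o=least_squares(lambda v:np.hypot(rr[:,0]-v[0],rr[:,1]-v[1])-v[2],[560,314,33],loss='soft_l1'); print(o.x,np.abs(o.fun).max())
c=o.x[:2]/1e3; g=np.array([.4769,.2742]); dd=c-g; az=np.arctan2(dd[1],dd[0]); print("az",np.degrees(az),"dist",np.linalg.norm(dd))
tx=np.array([np.cos(az),np.sin(az),0]); M=np.stack([tx,np.cross([0,0,-1],tx),[0,0,-1]],1)
gp=c-.065*tx[:2]; print("grasp",gp, rel([*gp,.002],M))
```

```text
[559.47569231 312.84057801  32.89983385] 1.810282566079401
az 25.076835663708067 dist 0.0911692888475124
grasp [0.50060258 0.28529142] (array([ 0.12, -0.13,  1.36]), array([ 0.0058, -0.0154,  0.1781]))
```

```bash
python3 -m pendant '[{"wx":0.1,"wy":-0.1,"wz":1.1,"dx":0.006,"dy":-0.015,"dz":0.035,"hand":0.6},{"wx":0.1,"wy":-0.1,"wz":1.1,"dx":0.006,"dy":-0.015,"dz":0.075,"hand":0.6},{"wx":0.1,"wy":-0.1,"wz":1.1,"dx":0.006,"dy":-0.015,"dz":0.115,"hand":0.6},{"wx":0.1,"wy":-0.1,"wz":1.1,"dx":0.006,"dy":-0.015,"dz":0.145,"hand":0.4},{"wx":0.1,"wy":-0.1,"wz":1.1,"dx":0.006,"dy":-0.015,"dz":0.162,"hand":0.4},{"wx":0.1,"wy":-0.1,"wz":1.1,"dx":0.006,"dy":-0.015,"dz":0.17,"hand":0.4},{"wx":0.1,"wy":-0.1,"wz":1.1,"dx":0.006,"dy":-0.015,"dz":0.172,"hand":0.4},{"wx":0.1,"wy":-0.1,"wz":1.1,"dx":0.006,"dy":-0.015,"dz":0.172,"hand":0.4}]'
python3 - <<'E'
from kin import *
z=[]
for _ in range(4):
    im,d,c,P=grab("wrist"); s=sensors.state(); z.append(s["tool_pos"]); 
print(np.round(z,4)); X=cloud(im,d,c,P); T=T_of(s); Y=(X-T[:3,3])@T[:3,:3]; cv2.imwrite("pics/w8.png",im[...,::-1])
m=(im.max(-1)<70)&(X[...,2]>.007)&(X[...,2]<.016)&(np.abs(Y[...,1])<.02)
q=Y[m]; 
for lo in np.arange(-.08,.03,.01):
    k=(q[:,0]>lo)&(q[:,0]<lo+.01)
    if k.sum()>5: print(round(lo+.005,3),k.sum(),q[k,1].min().round(4),q[k,1].max().round(4))
E
```

```text
time: 14.18
tool_pos: [0.5021, 0.2861, 0.0098]
tool_rot: [-0.0, 0.976, 0.22, 0.002]
contact_force: [0.2, 0.5, 0.0]
gripper_width: 0.701
[[0.5028 0.2867 0.0109]
 [0.5032 0.2871 0.0115]
 [0.5033 0.2873 0.0116]
 [0.5031 0.2874 0.0115]]
-0.065 128 -0.0073 0.0073
-0.055 311 -0.0073 0.0073
-0.045 333 -0.0072 0.0078
-0.035 347 -0.0071 0.0076
-0.025 366 -0.0069 0.0081
-0.015 387 -0.0069 0.008
-0.005 414 -0.0068 0.0084
0.005 391 -0.0067 0.0082
```

```bash
python3 -m pendant '[{"wx":0,"wy":0,"wz":0.7,"dx":0,"dy":0.0006,"dz":0.003,"hand":0.2},{"wx":0,"wy":0,"wz":0.7,"dx":0,"dy":0.0006,"dz":0.0055,"hand":0.2},{"wx":0,"wy":0,"wz":0.7,"dx":0,"dy":0.0006,"dz":0.0065,"hand":0.2},{"wx":0,"wy":0,"wz":0.7,"dx":0,"dy":0.0006,"dz":0.0065,"hand":0.2}]'
python3 - <<'E'
from kin import *
im,d,c,P=grab("wrist"); s=sensors.state(); X=cloud(im,d,c,P); print(s["tool_pos"].round(4),s["contact_force"].round(1))
m=(np.abs(X[...,2])<.005); print("table",np.median(X[m][:,2]))
E
```

```text
time: 14.72
tool_pos: [0.5014, 0.2864, 0.0024]
tool_rot: [0.0, 0.977, 0.215, 0.001]
contact_force: [-0.1, -0.1, -0.5]
gripper_width: 0.601
[0.5015 0.2864 0.0025] [-0.4 -0.9 -0. ]
table -0.0002616765844046798
```

Good height and no contact, so I close on the handle.

```bash
python3 -m pendant '[{"wx":0,"wy":0,"wz":0,"dx":0,"dy":0,"dz":0,"hand":-0.3},{"wx":0,"wy":0,"wz":0,"dx":0,"dy":0,"dz":0,"hand":-1},{"wx":0,"wy":0,"wz":0,"dx":0,"dy":0,"dz":0,"hand":-1},{"wx":0,"wy":0,"wz":0,"dx":0,"dy":0,"dz":0,"hand":-1},{"wx":0,"wy":0,"wz":0,"dx":0,"dy":0,"dz":0,"hand":-1},{"wx":0,"wy":0,"wz":0,"dx":0,"dy":0,"dz":0,"hand":-1},{"wx":0,"wy":0,"wz":0,"dx":0,"dy":0,"dz":0,"hand":-1},{"wx":0,"wy":0,"wz":0,"dx":0,"dy":0,"dz":-0.01,"hand":-1},{"wx":0,"wy":0,"wz":0,"dx":0,"dy":0,"dz":-0.035,"hand":-1},{"wx":0,"wy":0,"wz":0,"dx":0,"dy":0,"dz":-0.07,"hand":-1},{"wx":0,"wy":0,"wz":0,"dx":0,"dy":0,"dz":-0.11,"hand":-1},{"wx":0,"wy":0,"wz":0,"dx":0,"dy":0,"dz":-0.15,"hand":-1},{"wx":0,"wy":0,"wz":0,"dx":0,"dy":0,"dz":-0.19,"hand":-1},{"wx":0,"wy":0,"wz":0,"dx":0,"dy":0,"dz":-0.23,"hand":-1},{"wx":0,"wy":0,"wz":0,"dx":0,"dy":0,"dz":-0.24,"hand":-1},{"wx":0,"wy":0,"wz":0,"dx":0,"dy":0,"dz":-0.24,"hand":-1},{"wx":0,"wy":0,"wz":0,"dx":0,"dy":0,"dz":-0.24,"hand":-1}]'
cat > lfit.py <<'E'
from kin import *
def loupe(tag):
    im,d,c,P=grab("wrist"); s=sensors.state(); T=T_of(s); X=cloud(im,d,c,P); Y=(X-T[:3,3])@T[:3,:3]
    cv2.imwrite(f"pics/{tag}.png",im[...,::-1]); np.savez(tag+".npz",im=im,X=X,Y=Y)
    m=(np.abs(Y[...,2])<.03)&(Y[...,0]>.02)&(Y[...,0]<.12)&(np.abs(Y[...,1])<.05); q=Y[m]
    # plane of rim/lens top, then circle of outer hull
    k=np.ones(len(q),bool)
    for _ in range(4):
        A=np.c_[q[k][:,:2],np.ones(k.sum())]; v=np.linalg.lstsq(A,q[k][:,2],rcond=None)[0]
        k=np.abs(q[:,2]-np.c_[q[:,:2],np.ones(len(q))]@v)<.004
    rq=q[(q[:,0]>.035)]; h=cv2.convexHull((rq[:,:2]*1e3).astype(np.float32)).reshape(-1,2)
    o=least_squares(lambda w:np.hypot(h[:,0]-w[0],h[:,1]-w[1])-w[2],[65,0,33],loss='soft_l1').x
    n=T[:3,:3]@np.array([v[0],v[1],-1.]); n/=np.linalg.norm(n)
    ctr=np.array([o[0]/1e3,o[1]/1e3,v@[o[0]/1e3,o[1]/1e3,1]])
    print("n pts",len(q),"circle mm",o.round(1),"plane",v.round(4),"tilt deg",np.degrees(np.arccos(abs(n[2]))).round(2),"normal",n.round(3))
    print("surface centre tool",ctr.round(4),"world",(T[:3,3]+T[:3,:3]@ctr).round(4),"tcp",T[:3,3].round(4),s["gripper_width"])
    return T,Y,X,im,ctr
E
python3 -c '
from lfit import *
loupe("w9"); log()'
```

```text
time: 16.18
tool_pos: [0.501, 0.2863, 0.2427]
tool_rot: [0.0, 0.977, 0.215, 0.001]
contact_force: [-0.2, 0.7, -2.4]
gripper_width: 0.159
n pts 15892 circle mm [64.4 -0.5 32.8] plane [ 0.0024  0.0023 -0.0081] tilt deg 0.22 normal [ 0.004 -0.     1.   ]
surface centre tool [ 0.0644 -0.0005 -0.008 ] world [0.5585 0.3133 0.2485] tcp [0.5002 0.2859 0.2406] 0.1590439071798992
```

View pics/w9.png

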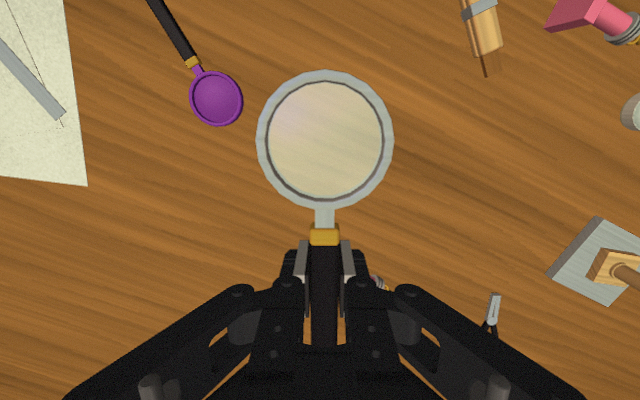

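Run:
```python
from kin import *
z=np.load("w9.npz"); Y=z["Y"]; r=np.hypot(Y[...,0]-.0644,Y[...,1]+.0005)
for a,b in((.0295,.0325),(.005,.026)):
    m=(r>a)&(r<b)&(np.abs(Y[...,2])<.03); print(a,m.sum(),np.median(Y[m][:,2]))
yaw=0; tx=np.array([1,0,0.]); M=np.stack([tx,np.cross([0,0,-1],tx),[0,0,-1]],1)
print(rel([.4836,-.1518,.245],M)); print(ik(np.array([.4836,-.1518,.209]),M,q0=sensors.state()["joint_pos"]))
```

```text
0.0295 2633 -0.010574348304612737
0.005 8789 -0.007184846587997025
(array([ 0.05,  0.05, 24.77]), array([-0.1985,  0.3905, -0.0039]))
[array([-4.51073936e-01, -2.20701949e-01,  1.90734788e+00, -3.49715371e-11,
        1.45494672e+00,  1.11972239e+00])]
```

```bash
python3 -m pendant '[{"wx":0,"wy":0,"wz":1,"dx":-0.008,"dy":0.016,"dz":0,"hand":-1},{"wx":0,"wy":0,"wz":3,"dx":-0.022,"dy":0.044,"dz":0,"hand":-1},{"wx":0,"wy":0,"wz":5,"dx":-0.039,"dy":0.077,"dz":0,"hand":-1},{"wx":0,"wy":0,"wz":7.5,"dx":-0.056,"dy":0.11,"dz":0,"hand":-1},{"wx":0,"wy":0,"wz":10,"dx":-0.073,"dy":0.143,"dz":0,"hand":-1},{"wx":0,"wy":0,"wz":12.5,"dx":-0.09,"dy":0.176,"dz":0,"hand":-1},{"wx":0,"wy":0,"wz":14.5,"dx":-0.107,"dy":0.209,"dz":0,"hand":-1},{"wx":0,"wy":0,"wz":16.5,"dx":-0.123,"dy":0.242,"dz":0,"hand":-1},{"wx":0,"wy":0,"wz":18.5,"dx":-0.14,"dy":0.275,"dz":0,"hand":-1},{"wx":0,"wy":0,"wz":20.5,"dx":-0.156,"dy":0.307,"dz":0,"hand":-1},{"wx":0,"wy":0,"wz":22.5,"dx":-0.172,"dy":0.338,"dz":0,"hand":-1},{"wx":0,"wy":0,"wz":24,"dx":-0.186,"dy":0.366,"dz":0,"hand":-1},{"wx":0,"wy":0,"wz":24.8,"dx":-0.195,"dy":0.384,"dz":0,"hand":-1},{"wx":0,"wy":0,"wz":24.8,"dx":-0.1985,"dy":0.3905,"dz":0,"hand":-1},{"wx":0,"wy":0,"wz":24.8,"dx":-0.1985,"dy":0.3905,"dz":0,"hand":-1},{"wx":0,"wy":0,"wz":24.8,"dx":-0.1985,"dy":0.3905,"dz":0,"hand":-1}]'
cat > chk.py <<'E'
from lfit import *
def chk(tag):
    T,Y,X,im,ctr=loupe(tag)
    m=np.hypot(Y[...,0]-ctr[0],Y[...,1]-ctr[1]); m=(m>.0295)&(m<.0325)&(np.abs(Y[...,2])<.03)
    lt=np.array([ctr[0],ctr[1],np.median(Y[m][:,2])+.006]); print("lens world (wrist cam)",(T[:3,3]+T[:3,:3]@lt).round(4))
    g=(X[...,1]<-.245)&(X[...,1]>-.275)&(np.abs(X[...,0]-.572)<.025)&(X[...,2]>.17)&(X[...,2]<.26); q=X[g]
    print("scriber in wrist",len(q)); 
    if len(q)>10: print(np.percentile(q[:,2],[5,25,50,75,95]).round(4),q[:,1].max().round(4))
    for n in("top","scene"):
        im,d,c,P=grab(n); X=cloud(im,d,c,P); cv2.imwrite(f"pics/{tag}{n}.png",im[...,::-1])
        lo=(np.hypot(X[...,0]-.548,X[...,1]+.151)<.045)&(X[...,2]>.17)&(X[...,2]<.29); q=X[lo]
        if len(q)>20:
            h=cv2.convexHull((q[q[:,0]>.525][:,:2]*1e3).astype(np.float32)).reshape(-1,2)
            o=least_squares(lambda w:np.hypot(h[:,0]-w[0],h[:,1]-w[1])-w[2],[548,-151,33],loss='soft_l1').x
            r=np.hypot(q[:,0]-o[0]/1e3,q[:,1]-o[1]/1e3); k=(r>.0285)&(r<.033)
            print(n,"rim circle",o.round(1),"rim top z",np.median(q[k][:,2]).round(4),k.sum(),"lens z",np.median(q[r<.025][:,2]).round(4))
        g=(X[...,2]>.19)&(X[...,2]<.25)&(X[...,1]>-.29)&(X[...,1]<-.25)&(np.abs(X[...,0]-.572)<.006); print(n,"scriber top z",np.median(X[g][:,2]).round(4),g.sum())
        p=(np.hypot(X[...,0]-.548,X[...,1]+.151)<.03)&(X[...,2]>.05)&(X[...,2]<.14); print("post",p.sum(),np.median(X[p],0).round(4) if p.any() else "")
E
python3 -c '
from chk import *
chk("x1"); log()'
```

```text
time: 17.57
tool_pos: [0.4838, -0.1506, 0.2404]
tool_rot: [-0.001, 1.0, -0.0, -0.001]
contact_force: [-0.1, 0.5, -0.2]
gripper_width: 0.165
n pts 15741 circle mm [63.1 -0.1 32.7] plane [ 0.0058  0.0027 -0.0054] tilt deg 0.44 normal [ 0.006 -0.005  1.   ]
surface centre tool [ 0.0631 -0.0001 -0.005 ] world [ 0.5471 -0.1501  0.246 ] tcp [ 0.4841 -0.1502  0.241 ] 0.16669408697368907
lens world (wrist cam) [ 0.5471 -0.1501  0.2427]
scriber in wrist 753
[0.2105 0.2131 0.2137 0.2143 0.215 ] -0.2511
top rim circle [ 546.9 -148.7   32.7] rim top z 0.2507 220 lens z 0.248
top scriber top z 0.2159 58
post 75 [ 0.5487 -0.1421  0.1013]
scene rim circle [ 550.2 -148.1   32.6] rim top z 0.2469 151 lens z 0.2469
scene scriber top z 0.2141 24
post 145 [ 0.5534 -0.1454  0.0933]
```

```bash
python3 -m pendant '[{"wx":0,"wy":0,"wz":0,"dx":0.001,"dy":0.0012,"dz":0.008,"hand":-1},{"wx":0,"wy":0,"wz":0,"dx":0.001,"dy":0.0012,"dz":0.018,"hand":-1},{"wx":0,"wy":0,"wz":0,"dx":0.001,"dy":0.0012,"dz":0.026,"hand":-1},{"wx":0,"wy":0,"wz":0,"dx":0.001,"dy":0.0012,"dz":0.03,"hand":-1},{"wx":0,"wy":0,"wz":0,"dx":0.001,"dy":0.0012,"dz":0.031,"hand":-1},{"wx":0,"wy":0,"wz":0,"dx":0.001,"dy":0.0012,"dz":0.031,"hand":-1},{"wx":0,"wy":0,"wz":0,"dx":0.001,"dy":0.0012,"dz":0.031,"hand":-1},{"wx":0,"wy":0,"wz":0,"dx":0.001,"dy":0.0012,"dz":0.031,"hand":-1},{"wx":0,"wy":0,"wz":0,"dx":0.001,"dy":0.0012,"dz":0.031,"hand":-1},{"wx":0,"wy":0,"wz":0,"dx":0.001,"dy":0.0012,"dz":0.031,"hand":-1}]'
python3 - <<'E'
from chk import *
chk("x2"); log()
a=cv2.imread("pics/x2scene.png")[60:220,200:400]; b=cv2.imread("pics/x2top.png")[160:260,340:540]; w=cv2.imread("pics/x2.png")
cv2.imwrite("pics/x2c.png",np.vstack([np.hstack([cv2.resize(a,(400,320)),cv2.resize(b,(400,200)) if 0 else np.pad(cv2.resize(b,(400,200)),((0,120),(0,0),(0,0)))]),np.pad(cv2.resize(w,(400,250)),((0,0),(0,400),(0,0)))]))
E
```

```text
time: 18.55
tool_pos: [0.4859, -0.1527, 0.2122]
tool_rot: [0.0, 1.0, -0.0, 0.002]
contact_force: [-0.1, 0.7, -1.1]
gripper_width: 0.163
n pts 15769 circle mm [63.3 -0.6 32.7] plane [ 0.0049  0.0021 -0.0061] tilt deg 0.16 normal [ 0.002 -0.002  1.   ]
surface centre tool [ 0.0633 -0.0006 -0.0058] world [ 0.5491 -0.1521  0.2181] tcp [ 0.4859 -0.1527  0.212 ] 0.16335059778910407
lens world (wrist cam) [ 0.5491 -0.1521  0.2147]
scriber in wrist 1108
[0.2105 0.2131 0.2138 0.2143 0.215 ] -0.251
top rim circle [ 549.1 -150.9   32.6] rim top z 0.2218 210 lens z 0.2193
top scriber top z 0.2158 58
post 50 [ 0.5469 -0.1403  0.1001]
scene rim circle [ 549.9 -150.8   33.8] rim top z 0.2175 127 lens z 0.2178
scene scriber top z 0.2145 26
post 147 [ 0.5533 -0.1449  0.0935]
```

View pics/x2c.png

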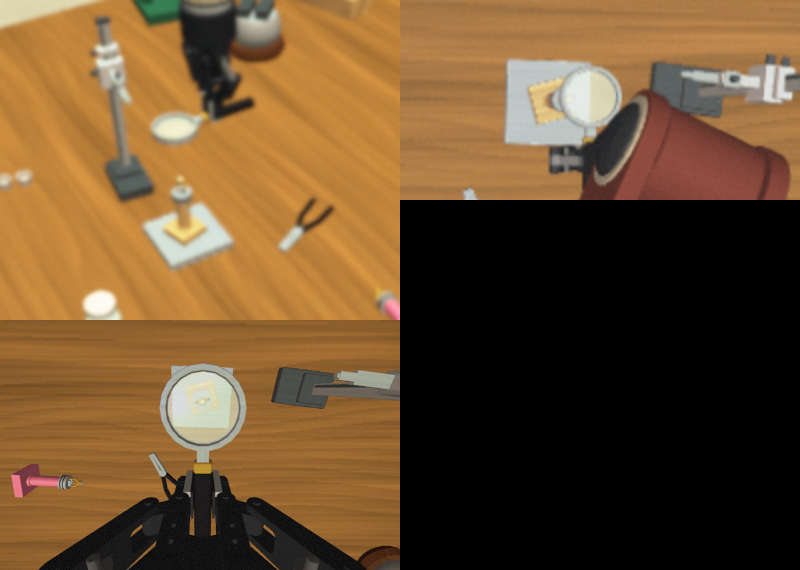

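```bash
python3 -m pendant '[{"wx":0,"wy":0,"wz":0,"dx":-0.0005,"dy":0,"dz":0.001,"hand":-1},{"wx":0,"wy":0,"wz":0,"dx":-0.0005,"dy":0,"dz":0.002,"hand":-1},{"wx":0,"wy":0,"wz":0,"dx":-0.0005,"dy":0,"dz":0.002,"hand":-1},{"wx":0,"wy":0,"wz":0,"dx":-0.0005,"dy":0,"dz":0.002,"hand":-1},{"wx":0,"wy":0,"wz":0,"dx":-0.0005,"dy":0,"dz":0.002,"hand":-1},{"wx":0,"wy":0,"wz":0,"dx":-0.0005,"dy":0,"dz":0.002,"hand":-1},{"wx":0,"wy":0,"wz":0,"dx":-0.0005,"dy":0,"dz":0.002,"hand":-1},{"wx":0,"wy":0,"wz":0,"dx":-0.0005,"dy":0,"dz":0.002,"hand":-1},{"wx":0,"wy":0,"wz":0,"dx":-0.0005,"dy":0,"dz":0.002,"hand":-1},{"wx":0,"wy":0,"wz":0,"dx":-0.0005,"dy":0,"dz":0.002,"hand":-1}]'
python3 - <<'E'
from chk import *
chk("x3")
E
```

```text
time: 19.53
tool_pos: [0.4852, -0.1526, 0.2097]
tool_rot: [-0.0, 1.0, -0.0, 0.001]
contact_force: [-0.2, 0.3, -0.3]
gripper_width: 0.164
n pts 15773 circle mm [63.1 -0.6 32.8] plane [ 0.0055  0.0019 -0.006 ] tilt deg 0.22 normal [ 0.003 -0.002  1.   ]
surface centre tool [ 0.0631 -0.0006 -0.0057] world [ 0.5482 -0.152   0.2155] tcp [ 0.4852 -0.1526  0.2097] 0.16248750757921324
lens world (wrist cam) [ 0.5482 -0.152   0.2121]
scriber in wrist 1179
[0.2105 0.2131 0.2137 0.2143 0.215 ] -0.2504
top rim circle [ 548.9 -150.9   32.7] rim top z 0.2195 207 lens z 0.2169
top scriber top z 0.2162 58
post 44 [ 0.5487 -0.1396  0.1001]
scene rim circle [ 550.5 -150.1   32.4] rim top z 0.2159 132 lens z 0.2152
scene scriber top z 0.2144 27
post 145 [ 0.5526 -0.145   0.0947]
```

```bash
python3 -c '
from plant import job
print(job.job_done())'
```

```text
the job is handed in; nothing more can be done
None
```

I stood the beech post upright on the block and let go. I then gripped the loupe by its handle, about 64 mm behind the lens centre. I handed the job in at about 20 s with the loupe held still over the ring. No verdict was reported.

**Post:** After release it stood about 0.3° from vertical, with its foot about 2 mm from the block's centre. I did not refit it after the loupe move; the last pictures show it still standing in place.

**Loupe sideways and level:** The wrist camera put the lens within about 1 mm of the stone sideways, and the top and scene cameras within about 3 mm. It was tilted about 0.2°.

**Lens height against the scriber tip:** The cameras disagreed slightly: top −0.2 mm, scene −2 mm, wrist +0.9 mm. All are inside the ±6 mm limit. The measured tool position also wandered by 1–2 mm between readings, so I set the final height from the cameras.

**Other things:** Nothing I moved went near the gauge, jar, clamp or pliers, and contact forces stayed at a few newtons. The only failed step was my first move command, which was refused as "invalid input" without moving the arm. It was accepted once I gave all the fields.

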